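Centre-punch bar blanks in a shuttle marking jig

ROBOT

A 7-joint arm with a two-finger parallel gripper is mounted at the origin on the work surface. World frame = base frame: x ahead of the robot, y to its left, z up, the work surface at z = 0. Lengths are in m, angles in degrees, forces in N, time in s.
With the tool pointing down it reaches from about 0.4 to 0.85 m from the base axis. Payload 6.9 kg.
Tool frame: the origin (TCP) lies midway between the tips of the shut fingers; the grasp point (between the pads) lies 19 mm behind it (robot.grip_depth is the distance from the TCP to the grasp point, in m); z points along the fingers, y is the line along which they close (so a half turn about z gives the same grasp; the last joint's range is limited). The gripper opens to 85 mm and grips with 20 to 120 N. Pads are 22 mm wide; open, the fingers measure 114 mm over their backs; the gripper's body (76 mm by 85 mm) begins 54 mm behind the grasp point. The pads swing forward as they close: fully open they stand 13 mm farther back than shut.
Start: joints at [72.336, 29.078, -13.613, 85.955, 7.202, 65.827, -8.869], TCP at [0.251, -0.572, 0.209] pointing down, gripper open.
Joint ranges: [-176.47, 176.47], [-13.61, 117.27], [-81.72, 77.17], [0.22, 143.17], [-87.28, 267.28], [10, 112.55], [-165.47, 165.47]. Speed limits (degrees/s): [136.94, 136.94, 180, 180, 180, 180, 180].

INTERFACE

Orientations are given as [roll, pitch, yaw] about the fixed x, y, z axes, in that order (R = Rz(yaw) Ry(pitch) Rx(roll)).
In Python, from bench import robot gives the robot as it stands. The module is installed in compiled form; this text tells all that it offers.
- The arm moves only by the tool carry_out, never from a script. Its argument "commands" is a list that holds one entry, the list of rows, each a list of 6 numbers: the shift along the tool's x, y, z in mm, then the turn, a rotation vector about the tool's x, y, z in degrees. In form: [[[dx, dy, dz, ax, ay, az], ...]]. A call has 1 to 8 rows; each row is the pose to reach, as a shift and turn from the pose commanded when the call began, along the tool's axes at that moment; what a row does not reach only later rows make up. A row lasts 1/12 s, in which the tool goes at most 41.7 mm and 7.16 degrees, less where a joint would pass 70% of its speed; a pose out of reach is approached as far as the arm can. A call with a gripper value outside its range is refused whole. "fingers" is the opening, from 0 (shut) to 1 (fully open), set as the call begins (left out, the last holds). The fingers move at their own pace and stop on an object; "newtons" is the grip in N (left out, the last holds). Time passes only in rows, so rows that repeat a pose let the fingers close. It gives the time, the measured TCP pose, the force, the opening and the grip force at its end, in the units of the state.
- robot.sense(): the state, without advancing time (a new reading comes with each control period).
- robot.read_camera(name): name is "scene" or "side" or "wrist"; returns a dict with "img" (384x512x3 uint8, blue, green, red), "fov_y" (degrees; the focal length in pixels is half the picture's height over the tangent of half this angle, whatever the lens; pixels are square), "cx", "cy" (the principal point, pixels), "extrinsics" (4x4, takes a point from camera to world coordinates). Camera axes: x right, y down, z forward; pixel columns grow to the right and rows downward; lengths in m; the calibration is good to about 2 mm. The wrist camera is an equidistant fisheye: a pixel r from the principal point sees the ray r / f radians off the axis. A picture is of the moment at which its call begins. There is no depth.
- robot.hand_in(): hands the job in; it is judged then, once.
The state is a dict: "time_s": time; "joints": joint angles; "joint_vel": joint speeds; "joint_torque": joint torques, N m; "tool_pos": TCP position; "tcp_rot": TCP orientation; "wrist_force": force on the tool from outside, world axes, zero at the start; "torque": the same for the moment, N m; "width": finger opening in m; "grasp_force": force on a finger pad.
Only numpy, scipy, OpenCV 4.12 (cv2) and the standard library are available. Lean on these libraries where they do the work, as an engineer would, in place of code of your own. Each camera call takes 0.05 s, during which the arm holds its last target. There are 200 camera calls.

TASK

Mark the flat-bar blanks on the bench for drilling: lay each blank in the nest of its own length on the jig's shuttle, slide the shuttle home under the bridge and drop the lock pin from the tool block through bridge and shuttle until its collar rests on the bridge. Then, working from left to right, hold the automatic centre punch upright in the guide hole over each loaded blank and press it straight down until it snaps. Finally stand the punch and the lock pin back in their own holes in the tool block and draw the shuttle fully out again, with the marked blanks still lying in their nests; leave the other things on the bench where they are.

Things in the scene. Friction and masses are not known exactly. Their poses are not given: they have to be found in the camera images.
- jig: Marking jig, fixed: grey base plate, x -110 to 90, y -171 to 171 mm, 10 mm thick, ways along both sides, a sliding shuttle, and a steel bridge across the ways (x 22 to 78 mm; underside 40, top 52 mm above the bench) with three guide holes and a lock hole. Origin on the bench midway between the ways; x = the way the shuttle slides home under the bridge, away from the robot; y = to the left; z up.
- shuttle (a joint): Shuttle travel along the jig's +x, m: 0 fully out; 0.100 home at its stop, nests under the guide holes. Starts at 0 to 0.025. Friction 3 N, stays put. Dark plate 60 x 302 mm, nest floors 20 mm above the bench. Nests long, mid, short from left to right, 45 mm wide (x), 5 mm longer (y) than their blanks; ribs at the ends and corner stops 6 mm high; the middle of the long sides is open for fingers.
- shuttle_knob (a point): Centre of the top of the shuttle's black push post: upright, 16 mm in diameter, 49 mm tall, top 69 mm above the bench; it stands 50 mm in front (-x) of the nests' centre line, between the long and the mid nest.
- lock_pin: Steel lock pin: round shank 12 mm in diameter, 45 mm long, tapered end; collar 24 mm in diameter, 5 mm thick; above it an upright grip 16 mm in diameter, 30 mm tall. Origin: centre of the collar's underside, where the shank begins; z up along the grip. It starts standing in its hole in the tool block.
- lock_hole (a point): Centre of the mouth of the lock hole in the bridge's top, at its right-hand end, 15 mm in diameter. With the shuttle home, holes of the same size in shuttle and base lie straight below, so the pin drops through until its collar rests on the bridge. Axes as the jig's.
- punch: Automatic centre punch: collar 24 mm in diameter, 10 mm tall; above it a knurled barrel 18 mm in diameter, 72 mm tall, and a brass cap 21 mm in diameter, 14 mm tall; below it the nose, 8 mm in diameter, 34 mm long, pointed. 0.16 kg. Origin: centre of the collar's underside; z up along the barrel. It starts standing nose down in its hole in the tool block.
- punch_tip (a point): The point of the punch's nose, 34 mm below punch along its axis when the nose is out. Pressed on the work, the nose goes up to 7.5 mm into the collar: its spring resists with 3 N at first and builds up to about 10 N at 5 to 6 mm; there it trips and suddenly gives way, to about 5 N at the 7.5 mm stop. It comes out again by itself when lifted.
- pin_hole (a point): Centre of the mouth of the lock pin's own hole, in the top of the tool block, 52 mm to the block's -x side of the punch's hole: 15 mm in diameter, 52 mm deep. The pin stands in it with its collar on the block.
- punch_hole (a point): Centre of the mouth of the punch's hole, in the top of the tool block: 14 mm in diameter, 52 mm deep. The punch stands in it with its collar on the block. The block is pale wood, fixed, 110 (x) x 60 (y) mm, 60 mm high; this hole is 26 mm to the +x side of its middle, the lock pin's hole 26 mm to the -x side.
- blank_long: The long blank, a plain aluminium flat bar 90 mm long (its y), 40 mm wide (its x) and 16 mm thick, about 0.16 kg, with a scribed cross on top; it may be absent. Origin: centre of its underside. It can go in either way round.
- nest_long (a point): Centre of the floor of the long blank's nest on the shuttle, 20 mm above the bench. Axes as the jig's: the nest's length is along y. It moves with the shuttle.
- guide_long (a point): Centre of the mouth of the long nest's guide hole, on the bridge's top: 14 mm in diameter, straight through. With the shuttle home the top of a loaded blank lies 16 mm below it.
- blank_mid: The mid blank, a plain aluminium flat bar 75 mm long (its y), 40 mm wide (its x) and 16 mm thick, about 0.13 kg, with a scribed cross on top; it may be absent. Origin: centre of its underside. It can go in either way round.
- nest_mid (a point): Centre of the floor of the mid blank's nest on the shuttle, 20 mm above the bench. Axes as the jig's: the nest's length is along y. It moves with the shuttle.
- guide_mid (a point): Centre of the mouth of the mid nest's guide hole, on the bridge's top: 14 mm in diameter, straight through. With the shuttle home the top of a loaded blank lies 16 mm below it.
- blank_short: The short blank, a plain aluminium flat bar 60 mm long (its y), 40 mm wide (its x) and 16 mm thick, about 0.10 kg, with a scribed cross on top; it may be absent. Origin: centre of its underside. It can go in either way round.
- nest_short (a point): Centre of the floor of the short blank's nest on the shuttle, 20 mm above the bench. Axes as the jig's: the nest's length is along y. It moves with the shuttle.
- guide_short (a point): Centre of the mouth of the short nest's guide hole, on the bridge's top: 14 mm in diameter, straight through. With the shuttle home the top of a loaded blank lies 16 mm below it.
- screwdriver: Bystander, to be left where it is: a 200 mm screwdriver with a black handle.
- wrench: Bystander, to be left where it is: a 180 mm open wrench.
- wood_offcut: Bystander, to be left where it is: a 90 x 60 x 40 mm offcut of pale wood.
- grease_tin: Bystander, to be left where it is: a closed grease tin, 72 mm across, 75 mm tall.
- conrod: Bystander, to be left where it is: a steel connecting rod about 185 mm long, lying.
- gear: Bystander, to be left where it is: a steel gear, 75 mm across, 22 mm high, lying.
There are look-alikes about, which are no part of the job. Leave any blue look-alike of the part that bears pin_hole alone.

How it is judged (in metres and radians):
On the way, in this order (a step that is already met when the one before it is completed fails the run):
1. every blank present lies flat in its own nest (x of blank_long in the frame of nest_long between -0.0045 and 0.0045 m and y of blank_long in the frame of nest_long between -0.0045 and 0.0045 m and z of blank_long in the frame of nest_long between -0.003 and 0.003 m and x of blank_mid in the frame of nest_mid between -0.0045 and 0.0045 m and y of blank_mid in the frame of nest_mid between -0.0045 and 0.0045 m and z of blank_mid in the frame of nest_mid between -0.003 and 0.003 m and x of blank_short in the frame of nest_short between -0.0045 and 0.0045 m and y of blank_short in the frame of nest_short between -0.0045 and 0.0045 m and z of blank_short in the frame of nest_short between -0.003 and 0.003 m), for 0.2 s.
2. the shuttle is home against its stop (value of joint shuttle above 0.0975 m), for 0.2 s.
3. the lock pin is through bridge and shuttle with its collar down on the bridge (value of joint shuttle above 0.0975 m and horizontal distance between lock_pin and lock_hole below 0.004 m and z of lock_pin in the frame of lock_hole below 0.003 m and angle between lock_pin's own z axis and vertical below 0.08 rad), for 0.2 s.
4. the punch has tripped, upright, on the centre of the long blank (x of punch_tip in the frame of blank_long between -0.006 and 0.006 m and y of punch_tip in the frame of blank_long between -0.006 and 0.006 m and z of punch_tip in the frame of blank_long between 0.0125 and 0.018 m and z of punch in the frame of blank_long below 0.0432 m and angle between the z axis of punch and the z axis of blank_long, either way round below 0.12 rad), for 0.02 s.
5. the punch has tripped, upright, on the centre of the mid blank (x of punch_tip in the frame of blank_mid between -0.006 and 0.006 m and y of punch_tip in the frame of blank_mid between -0.006 and 0.006 m and z of punch_tip in the frame of blank_mid between 0.0125 and 0.018 m and z of punch in the frame of blank_mid below 0.0432 m and angle between the z axis of punch and the z axis of blank_mid, either way round below 0.12 rad), for 0.02 s.
6. the punch has tripped, upright, on the centre of the short blank (x of punch_tip in the frame of blank_short between -0.006 and 0.006 m and y of punch_tip in the frame of blank_short between -0.006 and 0.006 m and z of punch_tip in the frame of blank_short between 0.0125 and 0.018 m and z of punch in the frame of blank_short below 0.0432 m and angle between the z axis of punch and the z axis of blank_short, either way round below 0.12 rad), for 0.02 s.
At the end, for the whole second after the job is handed in: Every blank present flat in its own nest (centre within 4.5 mm); shuttle drawn out (within 6 mm of fully out); lock pin and punch upright and at rest, each in its own hole in the tool block, collar within 4 mm of the top (all of step 1 and value of joint shuttle below 0.006 m and horizontal distance between punch and punch_hole below 0.006 m and z of punch in the frame of punch_hole below 0.004 m and angle between each of punch, lock_pin's own z axis and vertical below 0.12 rad and linear speed of each of punch, lock_pin below 0.02 m/s and horizontal distance between lock_pin and pin_hole below 0.006 m and z of lock_pin in the frame of pin_hole below 0.004 m); the robot touches nothing.
It fails at once if a bystander has been shifted by more than 40 mm (distance of any of screwdriver, wrench, wood_offcut, grease_tin, conrod, gear from where it was at the start of the episode above 0.04 m).
Of blank_long, blank_mid, blank_short only 2 to 3 are there at a start; the rules pass over those that are not, and their reading is None.
At some moment in a run one of blank_long, blank_mid, blank_short may be knocked a few centimetres aside while the robot is not near it.
It also fails if it takes over 210 s, if anything falls off the work surface, if the arm or the gripper's body presses on something with over 40 N, if the wrist force passes 120 N, or if a joint passes its speed limit or range.

## Working session

There is one attempt and no reset: what is moved stays moved. The work goes in short steps, Python scripts to look and compute and a tool call to move; the robot and the scene stay as the last step left them, time stands still between calls to the robot, and variables do not carry over. Pictures are saved under pics/ and viewed, at most 14 in all, crops included, and the job is handed in when it is done.

Besides the shell and the picture viewer there is one more tool, called after "Call:" as a command line: name --argument value ..., lists and objects as JSON in quotes. carry_out: Moves the arm, as the interface text tells. Its arguments: {"type":"object","properties":{"commands":{"type":"array"},"fingers":{"type":"number"},"newtons":{"type":"number"}},"required":["commands"]}

```bash
mkdir -p pics
cat > h.py <<'E'
import numpy as np, cv2
from scipy.spatial.transform import Rotation as R
from bench import robot
def snap(cam,name=None):
    c=robot.read_camera(cam)
    if name: cv2.imwrite(f'pics/{name}.png',c['img'])
    np.savez(f'last_{cam}.npz',**c)
    return c
def ray(c,u,v):
    f=float(c['img'].shape[0])/2/np.tan(np.radians(float(c['fov_y'])/2))
    return f,(u-float(c['cx'])),(v-float(c['cy']))
def pix2w(c,u,v,z,fish=False):
    f,a,b=ray(c,u,v)
    if fish:
        r=np.hypot(a,b);t=r/f
        d=np.array([a/r*np.sin(t),b/r*np.sin(t),np.cos(t)]) if r>0 else np.array([0,0,1.])
    else: d=np.array([a/f,b/f,1.])
    E=np.array(c['extrinsics']);d=E[:3,:3]@d;o=E[:3,3]
    return o+d*(z-o[2])/d[2]
def w2pix(c,p,fish=False):
    E=np.array(c['extrinsics']);q=E[:3,:3].T@(np.array(p)-E[:3,3])
    f=ray(c,0,0)[0]
    if fish:
        r=np.hypot(q[0],q[1]);t=np.arctan2(r,q[2]);s=f*t/max(r,1e-9)
        return np.array([float(c['cx'])+q[0]*s,float(c['cy'])+q[1]*s])
    return np.array([float(c['cx'])+f*q[0]/q[2],float(c['cy'])+f*q[1]/q[2]])
def load(cam): return dict(np.load(f'last_{cam}.npz'))
def rel(pos,yaw=None):
    """tool-frame shift (mm) and turn (deg) from the present pose to TCP pos, tool down with the given yaw of tool x"""
    s=robot.sense();T=R.from_euler('xyz',s['tcp_rot'],degrees=True)
    d=T.inv().apply(np.array(pos)-s['tool_pos'])*1000
    G=R.from_euler('xyz',[180,0,yaw if yaw is not None else s['tcp_rot'][2]],degrees=True)
    return np.round(d,1),np.round((T.inv()*G).as_rotvec(degrees=True),1)
E
python3 - <<'E'
from h import *
s=robot.sense();print(s)
for n in('scene','side','wrist'):
    c=snap(n,n+'0');print(n,c['fov_y'],c['cx'],c['cy'],np.round(c['extrinsics'],3).tolist())
E
```

```text
{'time_s': 0.0, 'joints': array([ 72.33539994,  29.12558679, -13.60832451,  86.00995013,
         7.20071585,  65.82728928,  -8.87056454]), 'joint_vel': array([ 0.05568139,  0.06802307,  0.03041876, -0.07394131, -0.0145797 ,
       -0.05745023,  0.0488977 ]), 'joint_torque': array([ 3.47512478e-04, -6.20601153e+01, -2.18613714e+00, -2.49654007e+01,
        1.27979560e-02,  1.19436410e-02, -1.72193406e-06]), 'tool_pos': array([ 0.2510129 , -0.57176905,  0.2081212 ]), 'tcp_rot': array([-1.79895810e+02,  1.28237193e-03,  2.37079804e+01]), 'wrist_force': array([0.57751451, 1.17186724, 0.0814408 ]), 'torque': array([ 0.00371435, -0.01045954,  0.03355244]), 'grasp_force': 0.0, 'width': 0.08527170590219996}
scene 43.97595952637532 259.94876683777545 188.85535074404723 [[0.531, 0.491, -0.691, 1.486], [0.847, -0.31, 0.432, -0.554], [-0.002, -0.814, -0.58, 0.876], [0.0, 0.0, 0.0, 1.0]]
side 57.7680947107543 257.67578778488877 192.94555862931708 [[-0.793, -0.278, 0.542, -0.144], [-0.609, 0.382, -0.695, 0.898], [-0.014, -0.882, -0.472, 0.643], [0.0, 0.0, 0.0, 1.0]]
wrist 65.70646984690485 258.7122560884462 192.82953511300298 [[0.402, -0.874, -0.273, 0.322], [-0.915, -0.385, -0.118, -0.541], [-0.002, 0.297, -0.955, 0.373], [0.0, 0.0, 0.0, 1.0]]
```

View pics/scene0.png

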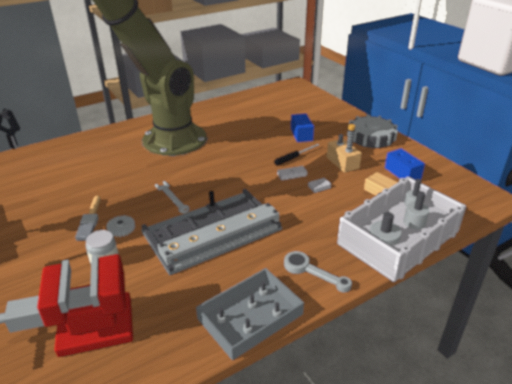

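View pics/side0.png

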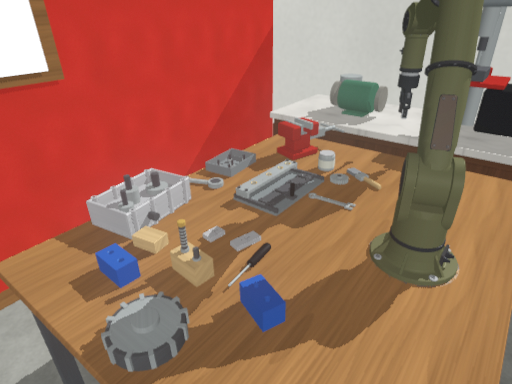

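The scene view shows the jig at about (212,230), the tool block at (345,155), two grey blanks at (291,173) and (320,185), and two blue decoy blocks. The side view shows the block at (192,262) and blanks at (213,233) and (245,241). I'll enlarge the relevant areas.

Run:
```python
from h import *
c=load('scene');d=load('side')
for n,k,pts in(('scene',c,[(291,173,.016),(320,185,.016),(144,234,.01),(279,208,.01),(212,192,.069),(340,160,.06),(121,225,.02)]),('side',d,[(213,233,.016),(245,241,.016),(292,185,.069),(192,255,.06)])):
    for u,v,z in pts: print(n,u,v,np.round(pix2w(k,u,v,z),3))
a=cv2.resize(c['img'][130:280,130:400],None,fx=2.9,fy=2.9,interpolation=cv2.INTER_CUBIC)
b=cv2.resize(d['img'][150:300,130:360],None,fx=3,fy=3,interpolation=cv2.INTER_CUBIC)
cv2.imwrite('pics/sc1.png',a);cv2.imwrite('pics/sd1.png',b)
```

```text
scene 291 173 [0.441 0.219 0.016]
scene 320 185 [0.546 0.257 0.016]
scene 144 234 [ 0.466 -0.296  0.01 ]
scene 279 208 [0.569 0.086 0.01 ]
scene 212 192 [ 0.465 -0.08   0.069]
scene 340 160 [0.517 0.357 0.06 ]
scene 121 225 [ 0.407 -0.34   0.02 ]
side 213 233 [0.527 0.27  0.016]
side 245 241 [0.419 0.243 0.016]
side 292 185 [ 0.452 -0.069  0.069]
side 192 255 [0.453 0.422 0.06 ]
```

View pics/sc1.png

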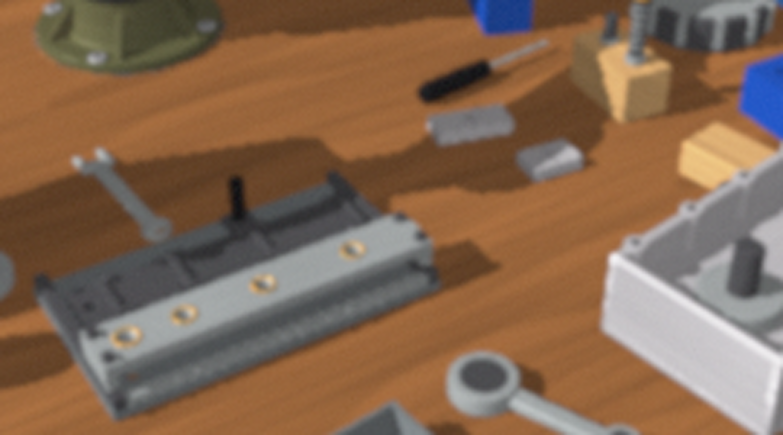

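View pics/sd1.png

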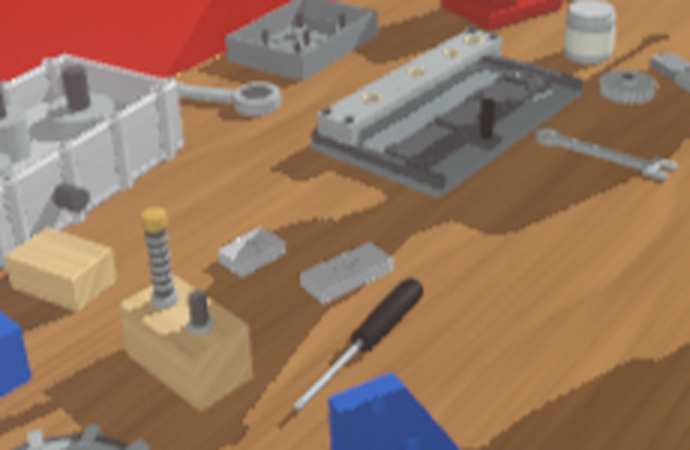

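Two blanks are present, at scene crop (470,125) and (550,158). The guide holes are at (352,249), (263,283) and (184,313), with the lock hole at (126,336). The punch and pin stand in the block at (637,30) and (610,30).

Run:
```python
from h import *
c=load('scene');d=load('side')
S=lambda u,v,z:pix2w(c,130+u/2.9,130+v/2.9,z)
D=lambda u,v,z:pix2w(d,130+u/3,150+v/3,z)
for n,a,b,z in(('long',(352,249),(372,97),.052),('mid',(263,283),(419,71),.052),('short',(184,313),(452,51),.052),('lock',(126,336),(474,40),.052),('knob',(236,180),(488,101),.069),('bA',(470,123),(347,270),.016),('bB',(550,157),(252,248),.016),('punchcap',(638,2),(154,213),.156),('pincol',(610,46),(200,328),.063),('pintop',(612,16),(198,293),.095),('punchcol',(636,62),(163,300),.065)):
    print(n,np.round(S(*a,z),3),np.round(D(*b,z),3))
```

```text
long [ 0.602 -0.03   0.052] [ 0.598 -0.032  0.052]
mid [ 0.601 -0.125  0.052] [ 0.596 -0.13   0.052]
short [ 0.6   -0.205  0.052] [ 0.597 -0.21   0.052]
lock [ 0.6   -0.262  0.052] [ 0.593 -0.26   0.052]
knob [ 0.464 -0.081  0.069] [ 0.455 -0.079  0.069]
bA [0.44  0.224 0.016] [0.421 0.238 0.016]
bB [0.541 0.259 0.016] [0.526 0.267 0.016]
punchcap [0.513 0.389 0.156] [0.481 0.42  0.156]
pincol [0.452 0.412 0.063] [0.427 0.429 0.063]
pintop [0.44  0.421 0.095] [0.432 0.423 0.095]
punchcol [0.498 0.412 0.065] [0.481 0.423 0.065]
```

```bash
python3 -c "
from h import *
print(rel([.48,-.35,.32],60))"
```

```text
(array([ 298.8, -111.3, -111.5]), array([ -0.1,  -0. , -36.3]))
```

Call:
carry_out --commands '[[[299,-111,-111,0,0,-36],[299,-111,-111,0,0,-36],[299,-111,-111,0,0,-36],[299,-111,-111,0,0,-36],[299,-111,-111,0,0,-36],[299,-111,-111,0,0,-36],[299,-111,-111,0,0,-36],[299,-111,-111,0,0,-36]]]' --fingers 1

```text
time_s: 0.82
tool_pos: [0.4782, -0.3518, 0.3191]
tcp_rot: [-180.0, 0.0, 59.7]
wrist_force: [1.8, -1.6, -0.1]
width: 0.0853
grasp_force: 0.0
```

```bash
python3 -c "
from h import *
s=robot.sense();print(s['joints'],s['tool_pos'],s['tcp_rot']);print(rel([.48,.22,.30],90))"
```

```text
[ 50.45348602  23.64675311 -26.46863544  79.2394809   10.47563311
  79.54783656  -6.30218059] [ 0.47824511 -0.35182147  0.31912213] [-1.79982912e+02  2.97189285e-03  5.96860258e+01]
(array([ 494.5, -287.1,   19.2]), array([ -0. ,  -0. , -30.3]))
```

Call:
carry_out --commands '[[[495,-287,19,0,0,-30],[495,-287,19,0,0,-30],[495,-287,19,0,0,-30],[495,-287,19,0,0,-30],[495,-287,19,0,0,-30],[495,-287,19,0,0,-30],[495,-287,19,0,0,-30],[495,-287,19,0,0,-30]]]'

```text
time_s: 1.48
tool_pos: [0.4779, -0.0184, 0.3074]
tcp_rot: [180.0, 0.0, 89.7]
wrist_force: [0.7, 0.1, 0.2]
width: 0.0852
grasp_force: 0.0
```

```bash
python3 -c "
from h import *
s=robot.sense();print(s['joints'],s['tool_pos'],s['tcp_rot']);print(rel([.48,.22,.30],90))"
```

```text
[ 30.5294059   14.03139282 -40.5950487   96.64682514   9.5267562
  72.83635675 -12.36317623] [ 0.47790143 -0.01837321  0.3074422 ] [1.79998805e+02 2.16171180e-02 8.96826690e+01]
(array([238.4,   0.8,   7.4]), array([ 0. ,  0. , -0.3]))
```

```bash
python3 -c "
from h import *
snap('wrist','wjig')
c=load('wrist');np.savez('jig.npz',**c)"
```

Call:
carry_out --commands '[[[240,0,0,0,0,0],[240,0,0,0,0,0],[240,0,0,0,0,0],[240,0,0,0,0,0],[240,0,0,0,0,0],[240,0,0,0,0,0],[240,0,0,0,0,0],[240,0,0,0,0,0]]]'

```text
time_s: 2.2
tool_pos: [0.479, 0.2218, 0.3071]
tcp_rot: [-179.9, -0.0, 90.0]
wrist_force: [0.4, -0.7, -1.1]
width: 0.0853
grasp_force: 0.0
```

```bash
python3 -c "
from h import *
c=snap('wrist');s=robot.sense();print(s['joints'],s['tool_pos'],s['tcp_rot'])
j=dict(np.load('jig.npz'))
for n,k in(('w1',c),('j1',j)): cv2.imwrite(f'pics/{n}.png',cv2.resize(k['img'],(768,576),interpolation=cv2.INTER_CUBIC))"
```

```text
[  3.57880008  20.01253702 -44.66622035  90.15534171  14.36483424
  75.82127003 -43.11278632] [0.47959409 0.21984517 0.30705767] [-1.79952977e+02  3.58118678e-02  8.97965066e+01]
```

View pics/w1.png

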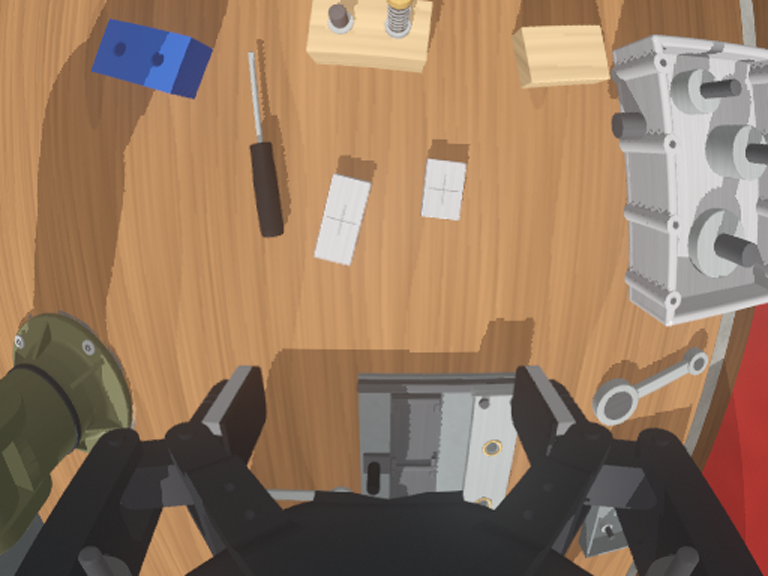

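View pics/j1.png

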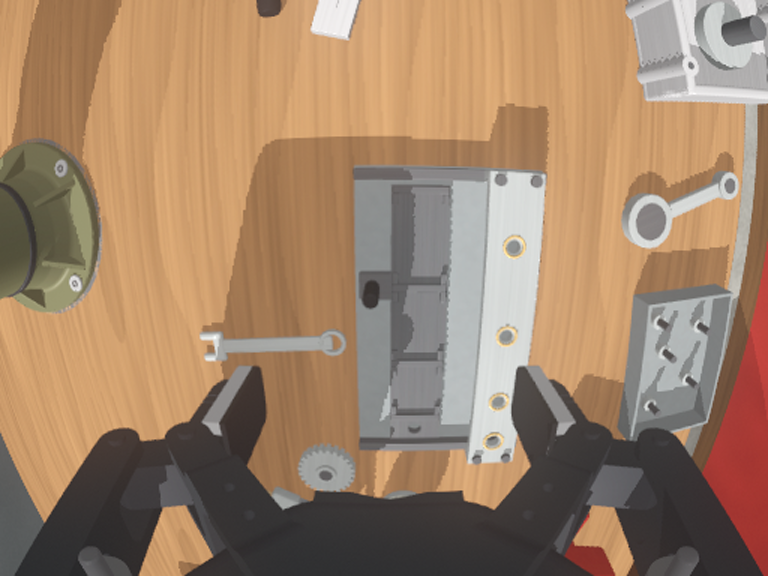

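Wrist view w1 shows blank A with its cross at (343,219) and blank B with its cross at (444,189). The pin is at (340,17) and the punch at (398,20). View j1 shows the guide holes at (514,247), (507,336) and (499,402), the lock hole at (492,441) and the knob at about (372,288).

Run:
```python
from h import *
w=load('wrist');j=dict(np.load('jig.npz'))
W=lambda u,v,z:pix2w(w,u/1.5,v/1.5,z,True)
J=lambda u,v,z:pix2w(j,u/1.5,v/1.5,z,True)
for n,cs,cr in(('A',[(334,174),(372,182),(350,265),(315,257)],(343,219)),('B',[(428,158),(467,163),(459,221),(421,216)],(444,189))):
    p=np.array([W(*q,.016) for q in cs])[:,:2];m=p.mean(0)
    l=(p[0]+p[1]-p[2]-p[3])/2;ww=(p[1]+p[2]-p[0]-p[3])/2
    print(n,m,W(*cr,.016),'len',np.linalg.norm(l),'wid',np.linalg.norm(ww),'yaw of long axis',np.degrees(np.arctan2(l[1],l[0])))
for n,u,v in(('long',514,247),('mid',507,336),('short',499,402),('lock',492,441)): print(n,J(u,v,.052))
print('knob',J(372,283,.069)); print('nest left rib', J(421,186,.026),'rib LM',J(418,281,.026),'MS',J(418,355,.026),'nest x edges',J(392,240,.02),J(449,240,.02))
print('jig corners',J(354,168,.04),J(358,450,.04))
print('W jig long',W(492,447,.052),'pin/punch collar base',W(340,29,.062),W(398,33,.068))
```

```text
A [0.43247456 0.23163934] [0.43316112 0.23276063 0.016     ] len 0.09010703659392179 wid 0.038908591367392165 yaw of long axis 75.11968754039842
B [0.53677017 0.26352192] [0.53684873 0.26411777 0.016     ] len 0.06058771306044124 wid 0.04016356780519645 yaw of long axis 83.72229672797525
long [ 0.60313921 -0.02946855  0.052     ]
mid [ 0.60323911 -0.12461424  0.052     ]
short [ 0.60249682 -0.20584195  0.052     ]
lock [ 0.60026098 -0.26076363  0.052     ]
knob [ 0.46346902 -0.06095483  0.069     ]
nest left rib [0.51189263 0.02691789 0.026     ] rib LM [ 0.50982974 -0.07177155  0.026     ] MS [ 0.51133643 -0.15718154  0.026     ] nest x edges [ 0.48285889 -0.02933325  0.02      ] [ 0.54200848 -0.02931879  0.02      ]
jig corners [0.44649845 0.04578361 0.04      ] [ 0.44126741 -0.27904416  0.04      ]
W jig long [ 0.6032613  -0.02835736  0.052     ] pin/punch collar base [0.43612166 0.41839351 0.062     ] [0.48857623 0.41181992 0.068     ]
```

Blank A is the long one (90 mm) and B the short one (60 mm); the mid blank is absent. Next I hover over A at its yaw.

```bash
cat >> h.py <<'E'
def blank(c,guess,z=.016):
    u,v=w2pix(c,[*guess,z],True)
    hsv=cv2.cvtColor(c['img'],cv2.COLOR_BGR2HSV)
    m=((hsv[...,1]<45)&(hsv[...,2]>130)).astype(np.uint8)
    m=cv2.morphologyEx(m,cv2.MORPH_CLOSE,np.ones((5,5)))
    m=cv2.morphologyEx(m,cv2.MORPH_OPEN,np.ones((5,5)))
    cs,_=cv2.findContours(m,cv2.RETR_EXTERNAL,cv2.CHAIN_APPROX_NONE)
    k=max(cs,key=lambda k:cv2.pointPolygonTest(k,(float(u),float(v)),True))
    P=np.array([pix2w(c,*p[0],z,True)[:2] for p in k])*1000
    (x,y),(w,h),a=cv2.minAreaRect(P.astype(np.float32))
    if w>h: w,h,a=h,w,a+90
    return np.round([x,y,h,w,(a+90)%180],1)  # mm: centre, length, width, yaw of long axis
E
python3 -c "
from h import *
w=load('wrist')
print(blank(w,(.4325,.232)),blank(w,(.537,.2638)))
print(rel([.433,.232,.12],75))"
```

```text
[431.4 232.2  90.5  40.2  75.3] [535.5 264.2  59.8  41.   84.1]
(array([ 12.1, -46.5, 187.1]), array([-0. ,  0. , 14.8]))
```

Call:
carry_out --commands '[[[12,-47,187,0,0,14.8],[12,-47,187,0,0,14.8],[12,-47,187,0,0,14.8],[12,-47,187,0,0,14.8],[12,-47,187,0,0,14.8],[12,-47,187,0,0,14.8],[12,-47,187,0,0,14.8],[12,-47,187,0,0,14.8]]]' --fingers 0.8

```text
time_s: 2.92
tool_pos: [0.4347, 0.2318, 0.1221]
tcp_rot: [179.9, -0.1, 74.8]
wrist_force: [0.3, 0.3, 1.3]
width: 0.0682
grasp_force: 0.0
```

```bash
python3 -c "
from h import *
w=snap('wrist','w2')
b=blank(w,(.4325,.232));print(b,blank(w,(.537,.2638)))
print(robot.sense()['tool_pos'],rel([b[0]/1000,b[1]/1000,.002],b[4]))"
```

```text
[431.1 232.9  90.5  39.8  75.1] [534.3 264.3  60.2  42.9  84. ]
[0.43487482 0.23213276 0.1224062 ] (array([ -0.5,  -4.2, 120.4]), array([ 0.2, -0.1, -0.3]))
```

Call:
carry_out --commands '[[[0,-3,60,0,0,0],[0,-3,100,0,0,0],[0,-3,118,0,0,0],[0,-3,118,0,0,0],[0,-3,118,0,0,0],[0,-3,118,0,0,0]]]'

```text
time_s: 3.47
tool_pos: [0.4316, 0.2339, 0.0047]
tcp_rot: [179.9, -0.1, 74.9]
wrist_force: [0.0, 0.1, 0.3]
width: 0.0682
grasp_force: 0.0
```

```bash
python3 -c "
from h import *
b=[431.1,232.9,0,0,75.1]
print(robot.sense()['tool_pos'],rel([b[0]/1000,b[1]/1000,.002],b[4]))"
```

```text
[0.4316475  0.23386867 0.00472347] (array([-1.1, -0.3,  2.7]), array([ 0.1, -0.1, -0.2]))
```

Call:
carry_out --commands '[[[-1,0,2,0,0,0],[-1,0,2,0,0,0],[-1,0,2,0,0,0],[-1,0,2,0,0,0],[-1,0,2,0,0,0],[-1,0,2,0,0,0]]]' --fingers 0.3 --newtons 50

```text
time_s: 3.97
tool_pos: [0.4298, 0.232, 0.0008]
tcp_rot: [180.0, -0.0, 74.9]
wrist_force: [-1.4, -0.1, -0.5]
width: 0.0256
grasp_force: 0.0
```

Call:
carry_out --commands '[[[0,0,-40,0,0,0],[0,0,-80,0,0,0],[0,0,-120,0,0,0],[0,0,-120,0,0,0],[0,0,-120,0,0,0]]]'

```text
time_s: 4.38
tool_pos: [0.4309, 0.2326, 0.1226]
tcp_rot: [179.8, -0.2, 74.9]
wrist_force: [0.3, -0.7, -0.8]
width: 0.0258
grasp_force: 0.0
```

```bash
python3 -c "
from h import *
s=robot.sense();print(s['tool_pos'],s['tcp_rot'],s['width'],s['grasp_force'])
print(rel([.512,-.029,.14],89.4))
w=snap('wrist','w3')
t=s['tool_pos'];b=blank(w,t[:2],t[2]+.0125);print(b, b[:2]-t[:2]*1000)"
```

```text
[0.43092517 0.23260595 0.12257692] [ 1.79790951e+02 -1.65985890e-01  7.48723771e+01] 0.025818360847499576 0.0
(array([-231.3,  146.6,  -17.6]), array([  0.2,  -0.1, -14.5]))
[439.7 265.2  50.9  22.3  75.1] [ 8.77482798 32.59404767]
```

```bash
python3 -c "
from h import *
w=snap('wrist')
print(blank(w,(.431,.233)))"
```

```text
[431.2 232.9  89.8  39.9  75. ]
```

View pics/w3.png

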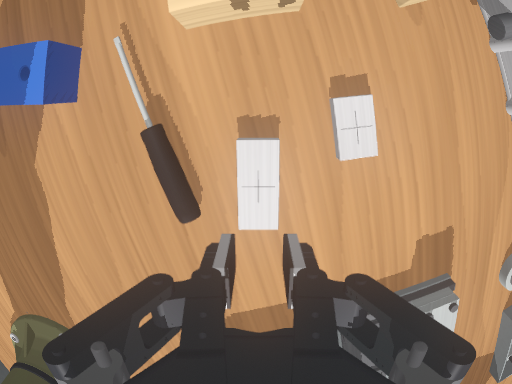

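The blank still lies at (258,186), square to the tool, with the fingers at about (258,235) and empty. I'll check the projection of the TCP against the fingertips.

```bash
python3 -c "
from h import *
w=load('wrist');s=robot.sense();t=s['tool_pos']
print(w2pix(w,t,True),np.array(w['extrinsics']),t)
print([w2pix(w,[.431,.233,z],True) for z in (0,.016,.12)])
T=R.from_euler('xyz',s['tcp_rot'],degrees=True)
E=np.array(w['extrinsics']);print(T.inv().apply(E[:3,3]-t),T.inv().as_matrix()@E[:3,:3])
for cam in ('scene','side'):
    c=snap(cam,cam+'2');print(cam,w2pix(c,t))
a=load('side')['img'];u,v=w2pix(load('side'),t).astype(int)
b=load('scene')['img'];u2,v2=w2pix(load('scene'),t).astype(int)
f=lambda i,u,v:cv2.resize(cv2.circle(i.copy(),(u,v),1,(0,0,255),-1)[max(v-60,0):v+60,max(u-60,0):u+60],(390,390),interpolation=cv2.INTER_CUBIC)
cv2.imwrite('pics/chk.png',np.hstack([f(a,u,v),f(b,u2,v2)]))
"
```

```text
[256.89414595 233.29022782] [[ 0.96545953 -0.24926662 -0.0758554   0.45042119]
 [-0.26054794 -0.92179746 -0.28706134  0.30598647]
 [ 0.0016315   0.29691007 -0.95490405  0.2858684 ]
 [ 0.          0.          0.          1.        ]] [0.42939259 0.23131041 0.12002931]
[array([258.5107932 , 179.99731407]), array([258.52742972, 184.33349863]), array([258.70488191, 230.23989376])]
[ 0.07743647  0.00080594 -0.16590438] [[ 9.66354612e-05 -9.55154534e-01 -2.96107762e-01]
 [ 9.99998331e-01 -4.47978651e-04  1.77139612e-03]
 [-1.82460699e-03 -2.96107439e-01  9.55152896e-01]]
scene [293.30614026 142.75821826]
side [243.63764657 208.92414775]
```

View pics/chk.png

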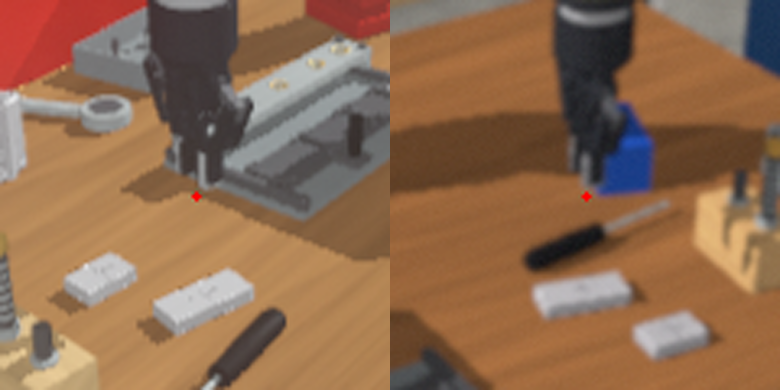

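The tips stand roughly 15–19 mm behind the TCP at this opening, so the fingers closed above the blank. I'll go lower in small steps, watching the force.

Call:
carry_out --commands '[[[2,1.3,40,0,0,0],[2,1.3,80,0,0,0],[2,1.3,110,0,0,0],[2,1.3,120,0,0,0],[2,1.3,120,0,0,0],[2,1.3,120,0,0,0]]]' --fingers 0.75

```text
time_s: 5.08
tool_pos: [0.431, 0.2338, 0.0004]
tcp_rot: [-179.9, 0.1, 75.0]
wrist_force: [0.2, -0.4, 0.8]
width: 0.0641
grasp_force: 0.0
```

Call:
carry_out --commands '[[[0,0,3,0,0,0],[0,0,5,0,0,0],[0,0,5,0,0,0]]]'

```text
time_s: 5.33
tool_pos: [0.4322, 0.2338, -0.0036]
tcp_rot: [179.9, -0.1, 74.9]
wrist_force: [-0.4, 0.5, -0.3]
width: 0.064
grasp_force: 0.0
```

Call:
carry_out --commands '[[[0,0,2,0,0,0],[0,0,3,0,0,0],[0,0,3,0,0,0]]]'

```text
time_s: 5.58
tool_pos: [0.4316, 0.2334, -0.0073]
tcp_rot: [180.0, -0.0, 74.9]
wrist_force: [-1.1, 0.1, -0.3]
width: 0.0641
grasp_force: 0.0
```

Call:
carry_out --commands '[[[0,0,0,0,0,0],[0,0,0,0,0,0],[0,0,0,0,0,0],[0,0,0,0,0,0],[0,0,0,0,0,0]]]' --fingers 0.4 --newtons 50

```text
time_s: 6.0
tool_pos: [0.4315, 0.2337, -0.0071]
tcp_rot: [180.0, -0.0, 74.9]
wrist_force: [-1.6, -0.2, 4.5]
width: 0.0345
grasp_force: 2.8
```

Call:
carry_out --commands '[[[0,0,0,0,0,0],[0,0,0,0,0,0],[0,0,0,0,0,0],[0,0,4,0,0,0],[0,0,8,0,0,0],[0,0,8,0,0,0]]]' --fingers 0.7

```text
time_s: 6.5
tool_pos: [0.4311, 0.2333, -0.0164]
tcp_rot: [-180.0, 0.0, 74.9]
wrist_force: [0.7, 0.6, -0.6]
width: 0.0598
grasp_force: 0.0
```

Call:
carry_out --commands '[[[0,0,2,0,0,0],[0,0,4,0,0,0],[0,0,4,0,0,0]]]'

```text
time_s: 6.75
tool_pos: [0.4312, 0.2335, -0.0199]
tcp_rot: [-180.0, 0.0, 74.9]
wrist_force: [0.5, 0.6, -1.7]
width: 0.0599
grasp_force: 0.0
```

Call:
carry_out --commands '[[[0,0,0,0,0,0],[0,0,0,0,0,0],[0,0,0,0,0,0],[0,0,0,0,0,0],[0,0,0,0,0,0]]]' --fingers 0.4

```text
time_s: 7.17
tool_pos: [0.4315, 0.2336, -0.0192]
tcp_rot: [180.0, -0.0, 74.9]
wrist_force: [-0.9, -0.6, 5.1]
width: 0.0387
grasp_force: 51.0
```

Call:
carry_out --commands '[[[0,0,-40,0,0,0],[0,0,-80,0,0,0],[0,0,-130,0,0,0],[0,0,-140,0,0,0],[0,0,-140,0,0,0]]]'

```text
time_s: 7.58
tool_pos: [0.4335, 0.235, 0.1245]
tcp_rot: [179.7, -0.3, 74.9]
wrist_force: [0.8, 0.8, -2.7]
width: 0.0389
grasp_force: 51.6
```

```bash
python3 -c "
from h import *
s=robot.sense();print(s['tool_pos'],s['tcp_rot'],s['width'],s['grasp_force'],s['wrist_force'])
print(rel([.512,-.029,.12],89.4))"
```

```text
[0.43347623 0.23504578 0.12451415] [179.69209086  -0.28102543  74.88450271] 0.038885441010628165 51.59120500087738 [ 0.75584299  0.79261593 -2.70287346]
(array([-234.5,  144.6,    4.1]), array([  0.3,  -0.2, -14.5]))
```

Call:
carry_out --commands '[[[-234,145,0,0,0,-14.5],[-234,145,0,0,0,-14.5],[-234,145,0,0,0,-14.5],[-234,145,0,0,0,-14.5],[-234,145,0,0,0,-14.5],[-234,145,0,0,0,-14.5],[-234,145,0,0,0,-14.5],[-234,145,0,0,0,-14.5]]]'

```text
time_s: 8.25
tool_pos: [0.5109, -0.0381, 0.1184]
tcp_rot: [-179.9, 0.2, 88.8]
wrist_force: [0.7, 0.4, -1.1]
width: 0.0384
grasp_force: 51.5
```

Call:
carry_out --commands '[[[0,0,0,0,0,0],[0,0,0,0,0,0],[0,0,0,0,0,0]]]'

```text
time_s: 8.5
tool_pos: [0.5099, -0.0286, 0.1201]
tcp_rot: [-180.0, -0.0, 89.5]
wrist_force: [-0.2, -0.3, -1.6]
width: 0.039
grasp_force: 51.5
```

```bash
python3 -c "
from h import *
s=robot.sense();t=s['tool_pos'];print(t,s['tcp_rot'],s['width'],s['grasp_force'])
w=snap('wrist');np.savez('nest1.npz',**w)
cv2.imwrite('pics/n1.png',cv2.resize(w['img'],(768,576),interpolation=cv2.INTER_CUBIC))"
```

```text
[ 0.5099326  -0.02863384  0.12006776] [-1.79952783e+02 -4.12331764e-02  8.95397544e+01] 0.03897961913399357 51.52673900127411
```

View pics/n1.png

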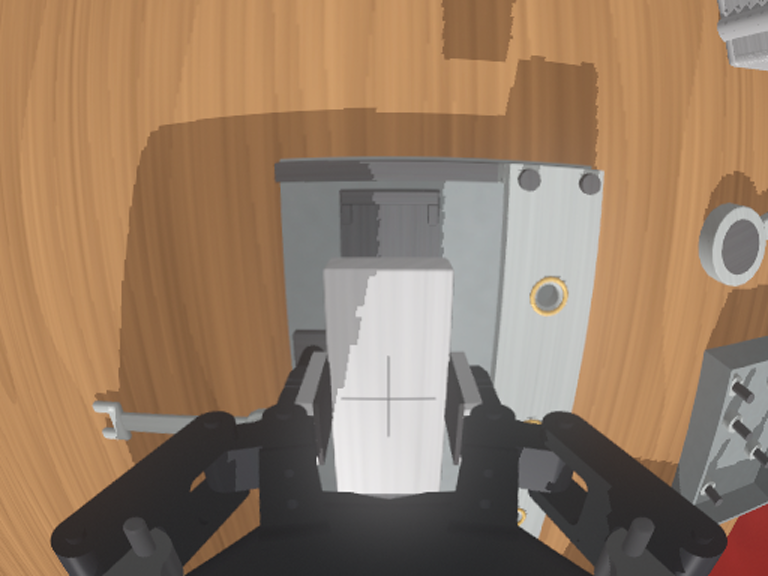

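n1 shows the long blank held, with its cross at (388,398). The shuttle plate edges are at u=340 and 440 near v=192, the left rib's inner edge is at about v=204, and guide_long is at (548,296).

```bash
python3 - <<'E'
from h import *
w=load('wrist')
W=lambda u,v,z:np.round(pix2w(w,u/1.5,v/1.5,z,True)*1000,1)[:2]
print('cross',W(388.5,398,.156),'guide',W(548,296,.052),'rib outer/inner',W(390,191,.026),W(390,204,.026))
print('plate L/R',W(340,200,.026),W(440,200,.026),W(340,245,.02),W(443,245,.02))
print('bridge edges',W(510,200,.052),W(603,200,.052),W(496,400,.052))
E
cat > /dev/null
```

```text
cross [511. -30.] guide [602.6 -29. ] rib outer/inner [512.3  27.1] [512.2  19.5]
plate L/R [483.2  22.3] [541.4  21.9] [481.7  -5.8] [544.3  -6.2]
bridge edges [576.3  25.2] [632.4  27.6] [577.1 -96.6]
```

Call:
carry_out --commands '[[[1.5,1.5,35,0,0,0],[1.5,1.5,70,0,0,0],[1.5,1.5,95,0,0,0],[1.5,1.5,105,0,0,0],[1.5,1.5,105,0,0,0],[1.5,1.5,105,0,0,0]]]'

```text
time_s: 9.05
tool_pos: [0.5123, -0.0276, 0.016]
tcp_rot: [-180.0, -0.0, 89.5]
wrist_force: [0.6, 0.5, -1.0]
width: 0.0386
grasp_force: 51.5
```

```bash
python3 -c "
from h import *
s=robot.sense();t=s['tool_pos'];print(t,s['tcp_rot'])
print(rel([.5114,-.0267,.002],89.4))"
```

```text
[ 0.51227273 -0.02760131  0.01599781] [-1.79998527e+02 -2.15539917e-02  8.95054272e+01]
(array([ 0.9, -0.9, 14. ]), array([-0. , -0. ,  0.1]))
```

Call:
carry_out --commands '[[[0.7,-0.7,4,0,0,0],[0.7,-0.7,8,0,0,0],[0.7,-0.7,11,0,0,0],[0.7,-0.7,11,0,0,0]]]'

```text
time_s: 9.38
tool_pos: [0.5114, -0.0282, 0.0046]
tcp_rot: [180.0, 0.0, 89.4]
wrist_force: [0.5, -0.2, -1.9]
width: 0.0384
grasp_force: 51.5
```

Call:
carry_out --commands '[[[0,0,2,0,0,0],[0,0,3,0,0,0],[0,0,3,0,0,0]]]'

```text
time_s: 9.63
tool_pos: [0.5113, -0.0281, 0.0014]
tcp_rot: [-180.0, 0.0, 89.4]
wrist_force: [0.3, 0.0, -2.0]
width: 0.0386
grasp_force: 51.5
```

Call:
carry_out --commands '[[[0,0,1,0,0,0],[0,0,1,0,0,0]]]'

```text
time_s: 9.8
tool_pos: [0.5115, -0.028, 0.0008]
tcp_rot: [180.0, 0.0, 89.4]
wrist_force: [-0.5, -0.2, 2.2]
width: 0.0387
grasp_force: 51.9
```

Call:
carry_out --commands '[[[0,0,0,0,0,0],[0,0,0,0,0,0],[0,0,0,0,0,0],[0,0,-5,0,0,0],[0,0,-35,0,0,0],[0,0,-75,0,0,0],[0,0,-115,0,0,0],[0,0,-120,0,0,0]]]' --fingers 0.65

```text
time_s: 10.47
tool_pos: [0.5144, -0.0267, 0.1267]
tcp_rot: [179.5, -0.0, 89.5]
wrist_force: [0.8, -1.2, -0.1]
width: 0.0557
grasp_force: 0.0
```

```bash
python3 -c "
from h import *
s=robot.sense();t=s['tool_pos'];print(t,s['tcp_rot'])
w=snap('wrist','n2')
print(blank(w,(.512,-.028),.036))
W=lambda u,v,z:np.round(pix2w(w,u,v,z,True)*1000,1)[:2]
cv2.imwrite('pics/n2c.png',cv2.resize(w['img'][90:290,110:430],None,fx=2.4,fy=2.4))
print(rel([.534,.264,.12],84))"
```

```text
[ 0.51439191 -0.02670915  0.1266506 ] [ 1.79518989e+02 -2.16734115e-02  8.94544807e+01]
[545.3 -73.9 245.8 188.2  88.3]
(array([291.5,  17. ,   5.1]), array([ 0.4, -0. ,  5.4]))
```

View pics/n2c.png

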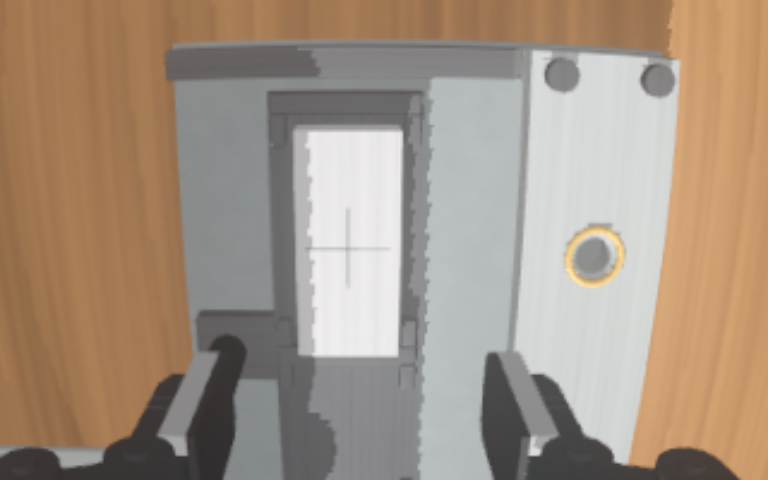

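n2c shows the long blank seated between its ribs, with the cross at (348,248) in the crop and the corner stops clear on both sides. Next is the short blank.

Call:
carry_out --commands '[[[291,19,0,0,0,5.4],[291,19,0,0,0,5.4],[291,19,0,0,0,5.4],[291,19,0,0,0,5.4],[291,19,0,0,0,5.4],[291,19,0,0,0,5.4],[291,19,0,0,0,5.4],[291,19,0,0,0,5.4]]]' --fingers 0.75

```text
time_s: 11.18
tool_pos: [0.5308, 0.2739, 0.1205]
tcp_rot: [-179.9, -0.4, 84.6]
wrist_force: [-0.5, 0.4, 0.6]
width: 0.0643
grasp_force: 0.0
```

Call:
carry_out --commands '[[[0,0,0,0,0,0],[0,0,0,0,0,0],[0,0,0,0,0,0]]]'

```text
time_s: 11.43
tool_pos: [0.5333, 0.2608, 0.1197]
tcp_rot: [-180.0, 0.1, 83.9]
wrist_force: [-0.5, 0.4, -0.3]
width: 0.0642
grasp_force: 0.0
```

```bash
python3 -c "
from h import *
w=snap('wrist','w4')
b=blank(w,(.535,.264));print(b)
print(robot.sense()['tool_pos'],rel([b[0]/1000,b[1]/1000,-.019],b[4]))"
```

```text
[536.  265.4  60.3  39.9  84. ]
[0.53356964 0.26066858 0.11998203] (array([  5.2,   2. , 139. ]), array([-0. ,  0.1, -0.1]))
```

Call:
carry_out --commands '[[[5,2,40,0,0,0],[5,2,80,0,0,0],[5,2,115,0,0,0],[5,2,130,0,0,0],[5,2,138,0,0,0],[5,2,138,0,0,0],[5,2,138,0,0,0]]]'

```text
time_s: 12.07
tool_pos: [0.5365, 0.2672, -0.0168]
tcp_rot: [180.0, -0.0, 83.9]
wrist_force: [-1.1, -0.2, 0.2]
width: 0.0642
grasp_force: 0.0
```

Call:
carry_out --commands '[[[0,0,0,0,0,0],[0,0,0,0,0,0],[0,0,0,0,0,0],[0,0,0,0,0,0],[0,0,0,0,0,0]]]' --fingers 0.4

```text
time_s: 12.48
tool_pos: [0.5369, 0.268, -0.0156]
tcp_rot: [179.8, -0.1, 84.0]
wrist_force: [-0.6, -1.0, 6.1]
width: 0.0382
grasp_force: 50.3
```

Call:
carry_out --commands '[[[0,0,-40,0,0,0],[0,0,-80,0,0,0],[0,0,-130,0,0,0],[0,0,-138,0,0,0],[0,0,-138,0,0,0]]]'

```text
time_s: 12.9
tool_pos: [0.5381, 0.2696, 0.1265]
tcp_rot: [179.5, -0.3, 84.0]
wrist_force: [0.7, 0.2, -1.3]
width: 0.0386
grasp_force: 51.4
```

```bash
python3 -c "
from h import *
s=robot.sense();print(s['tool_pos'],s['width'],s['grasp_force']);print(rel([.5103,-.2045,.12],89.4))"
```

```text
[0.53812912 0.26959622 0.12649697] 0.03857922850857311 51.42951786518097
(array([-474.4,   21.9,    4.2]), array([ 0.5, -0.3, -5.4]))
```

Call:
carry_out --commands '[[[-472,23,0,0,0,-5.4],[-472,23,0,0,0,-5.4],[-472,23,0,0,0,-5.4],[-472,23,0,0,0,-5.4],[-472,23,0,0,0,-5.4],[-472,23,0,0,0,-5.4],[-472,23,0,0,0,-5.4],[-472,23,0,0,0,-5.4]]]'

```text
time_s: 13.57
tool_pos: [0.5163, -0.0674, 0.1203]
tcp_rot: [-180.0, 0.0, 89.4]
wrist_force: [0.3, 0.4, -1.9]
width: 0.0386
grasp_force: 51.4
```

```bash
python3 -c "
from h import *
print(robot.sense()['tool_pos'],robot.sense()['joints'],rel([.5103,-.2045,.12],89.4))"
```

```text
[ 0.51632276 -0.06740504  0.12033368] [ 33.59799654  29.95141766 -43.40378895 108.50932756  25.92337438
  51.77375111 -23.06931221] (array([-137.1,   -4.6,    0.4]), array([-0.,  0.,  0.]))
```

Call:
carry_out --commands '[[[-137,-4.6,0,0,0,0],[-137,-4.6,0,0,0,0],[-137,-4.6,0,0,0,0],[-137,-4.6,0,0,0,0],[-137,-4.6,0,0,0,0],[-137,-4.6,0,0,0,0],[-137,-4.6,0,0,0,0]]]'

```text
time_s: 14.15
tool_pos: [0.5112, -0.2008, 0.1204]
tcp_rot: [-180.0, -0.0, 89.5]
wrist_force: [0.4, 0.3, -1.3]
width: 0.0388
grasp_force: 51.4
```

```bash
python3 -c "
from h import *
s=robot.sense();t=s['tool_pos'];print(t,s['tcp_rot'],s['width'],s['grasp_force'])
w=snap('wrist')
cv2.imwrite('pics/n3.png',cv2.resize(w['img'],(768,576),interpolation=cv2.INTER_CUBIC))"
```

```text
[ 0.51115188 -0.20076255  0.12043013] [-1.79998783e+02 -4.93151539e-02  8.94845568e+01] 0.03879639545969223 51.3986474275589
```

View pics/n3.png

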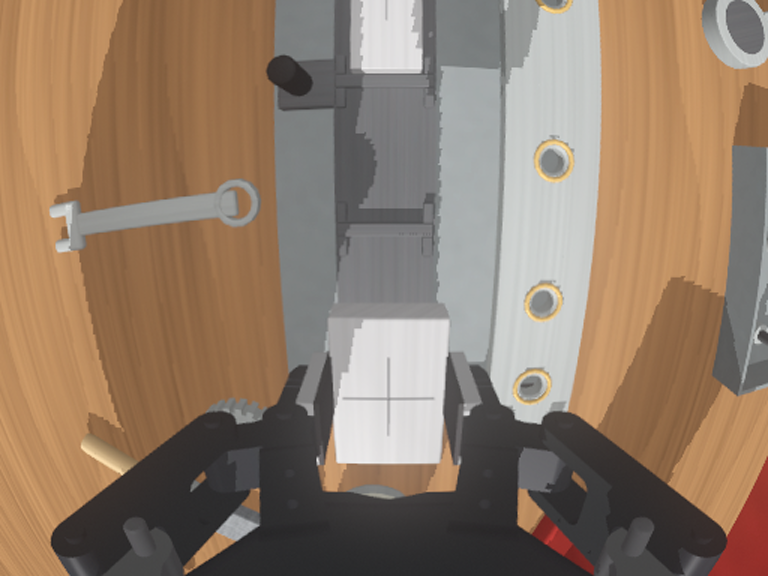

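n3 shows the short blank held with its cross at (388,398). guide_short is at (543,301), guide_mid at (553,160), the lock hole at (532,385) and the knob top at (285,70). The mid/short rib runs from v≈209 to 234.

Run:
```python
from h import *
w=load('wrist')
W=lambda u,v,z:np.round(pix2w(w,u/1.5,v/1.5,z,True)*1000,1)[:2]
print('cross',W(388.5,398,.156),'short',W(543,301,.052),'mid',W(553,160,.052),'lock',W(532,385,.052),'rib',W(385,209,.026),W(385,223,.026),W(385,234,.026))
print('plate L/R',W(337,270,.02),W(440,270,.02),'bridge',W(503,150,.052),W(491,360,.052),'knob',W(285,70,.069),'long cross',W(387,2,.036))
```

```text
cross [ 512.2 -202.4] short [ 601.3 -204.3] mid [ 601.7 -124.2] lock [ 600.9 -259.5] rib [ 510.7 -155.6] [ 510.6 -163.9] [ 510.5 -170.4]
plate L/R [ 480.6 -193.7] [ 544.2 -194.2] bridge [ 573.2 -120.3] [ 572.7 -240.9] knob [463.3 -80. ] long cross [512.9 -35. ]
```

Call:
carry_out --commands '[[[-1.2,-0.7,35,0,0,0],[-1.2,-0.7,70,0,0,0],[-1.2,-0.7,95,0,0,0],[-1.2,-0.7,105,0,0,0],[-1.2,-0.7,105,0,0,0],[-1.2,-0.7,105,0,0,0]]]'

```text
time_s: 14.7
tool_pos: [0.5112, -0.2022, 0.0161]
tcp_rot: [180.0, -0.0, 89.5]
wrist_force: [1.0, -0.2, -0.8]
width: 0.0382
grasp_force: 51.4
```

```bash
python3 -c "
from h import *
s=robot.sense();t=s['tool_pos'];print(t,s['tcp_rot'])
print(rel([.5105,-.202,.0045],89.4))"
```

```text
[ 0.51120239 -0.20217348  0.01612684] [ 1.79979410e+02 -2.42045461e-02  8.95242386e+01]
(array([ 0.2, -0.7, 11.6]), array([ 0. , -0. ,  0.1]))
```

Call:
carry_out --commands '[[[0,-0.5,5,0,0,0],[0,-0.5,9,0,0,0],[0,-0.5,12,0,0,0],[0,-0.5,12,0,0,0],[0,-0.5,12,0,0,0]]]'

```text
time_s: 15.12
tool_pos: [0.5128, -0.2019, 0.0063]
tcp_rot: [179.7, 0.0, 89.5]
wrist_force: [-0.5, 5.1, 12.8]
width: 0.0381
grasp_force: 54.0
```

Call:
carry_out --commands '[[[0,0,1,0,0,0],[0,0,1.5,0,0,0],[0,0,1.5,0,0,0]]]'

```text
time_s: 15.37
tool_pos: [0.5139, -0.202, 0.0061]
tcp_rot: [179.5, 0.1, 89.5]
wrist_force: [-1.3, 5.5, 26.1]
width: 0.0384
grasp_force: 55.3
```

Contact comes about 2 mm high, with a +y side force, so the blank's right end is probably on its rib. I'll lift slightly, shift left and lower again.

Call:
carry_out --commands '[[[0,0,-5,0,0,0],[1.5,0,-5,0,0,0],[1.5,0,-5,0,0,0],[1.5,0,-2,0,0,0],[1.5,0,-1,0,0,0],[1.5,0,-1,0,0,0]]]'

```text
time_s: 15.87
tool_pos: [0.5135, -0.2019, 0.0061]
tcp_rot: [179.6, 0.1, 89.4]
wrist_force: [-1.1, 2.6, 28.0]
width: 0.0387
grasp_force: 55.7
```

Call:
carry_out --commands '[[[0,0,-10,0,0,0],[0,0,-20,0,0,0],[0,0,-30,0,0,0],[0,0,-30,0,0,0],[0,0,-30,0,0,0]]]'

```text
time_s: 16.28
tool_pos: [0.51, -0.2022, 0.0332]
tcp_rot: [180.0, 0.0, 89.4]
wrist_force: [-0.0, -0.8, -1.1]
width: 0.0382
grasp_force: 52.5
```

```bash
python3 -c "
from h import *
s=robot.sense();t=s['tool_pos'];print(t,s['tcp_rot'],s['width'],s['grasp_force'],s['wrist_force'])
w=snap('wrist')
cv2.imwrite('pics/n4.png',cv2.resize(w['img'][60:340,110:430],None,fx=2.1,fy=2.1,interpolation=cv2.INTER_CUBIC))"
```

```text
[ 0.51001494 -0.20216403  0.0332069 ] [1.79977049e+02 1.25553394e-02 8.93727087e+01] 0.038179261741385015 52.484498620033264 [-0.03600735 -0.83208194 -1.1426366 ]
```

View pics/n4.png

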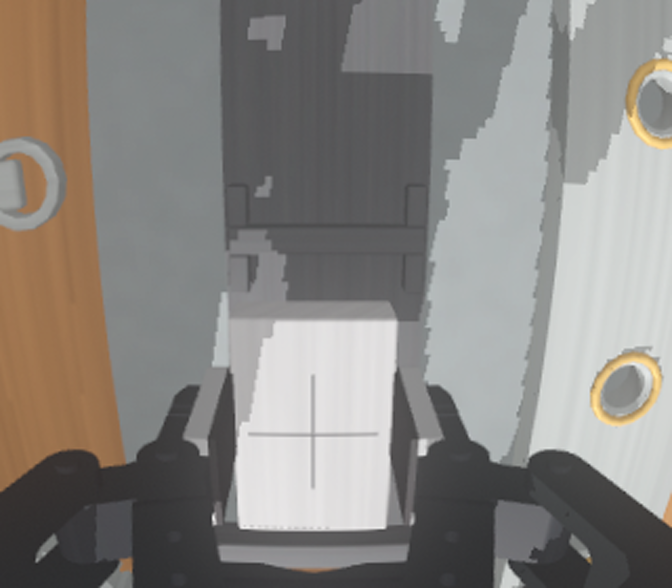

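n4 shows the short blank held with its cross at (313,434), the mid/short rib at V 227–254, the nest corner stops at U 230–249 and 404–423, and guide_short at (626,388).

Run:
```python
from h import *
w=load('wrist')
W=lambda u,v,z:np.round(pix2w(w,110+u/2.1,60+v/2.1,z,True)*1000,1)[:2]
for zt in (.064,.067): print('cross',W(313,434,zt),'blank far edge',W(313,318,zt),'near',W(313,527,zt),'L/R',W(230,318,zt),W(396,318,zt))
print('rib',W(325,227,.026),W(325,254,.026),'plate',W(222,250,.02),W(428,250,.02),'stops',W(249,270,.026),W(404,270,.026),'guide',W(626,388,.052))
print('right rib near', W(313,532,.026),W(313,547,.026),W(313,565,.026))
```

```text
cross [ 511.  -207.5] blank far edge [ 511.3 -176.4] near [ 510.7 -238. ] L/R [ 492.1 -176.2] [ 530.5 -176.7]
cross [ 511.  -205.6] blank far edge [ 511.3 -175.2] near [ 510.7 -235.5] L/R [ 492.6 -175.1] [ 530.1 -175.5]
rib [ 514.9 -163.5] [ 514.9 -171.4] plate [ 484.4 -171.4] [ 545.7 -172.1] stops [ 492.9 -176. ] [ 537.7 -176.4] guide [ 601.4 -204.7]
right rib near [ 510.4 -272.3] [ 510.3 -279.6] [ 510.3 -288.8]
```

The nest's centre now measures (515, -204) and the blank's (511, -205), so the blank sat on the left stops. I'll shift +4 mm in x and +1 mm in y.

Call:
carry_out --commands '[[[1,4,0,0,0,0],[1,4,10,0,0,0],[1,4,18,0,0,0],[1,4,22,0,0,0],[1,4,22,0,0,0],[1,4,22,0,0,0]]]'

```text
time_s: 16.83
tool_pos: [0.5136, -0.2006, 0.0102]
tcp_rot: [-179.9, -0.0, 89.4]
wrist_force: [0.1, -0.4, -0.6]
width: 0.0382
grasp_force: 52.5
```

Call:
carry_out --commands '[[[0,0,3,0,0,0],[0,0,5,0,0,0],[0,0,5,0,0,0]]]'

```text
time_s: 17.08
tool_pos: [0.514, -0.2009, 0.0058]
tcp_rot: [180.0, -0.0, 89.4]
wrist_force: [-0.6, -0.6, -1.4]
width: 0.0387
grasp_force: 52.5
```

Call:
carry_out --commands '[[[0,0,1.5,0,0,0],[0,0,2,0,0,0],[0,0,2,0,0,0]]]'

```text
time_s: 17.33
tool_pos: [0.5144, -0.2012, 0.0051]
tcp_rot: [179.9, 0.1, 89.4]
wrist_force: [-2.6, 0.1, 9.6]
width: 0.0383
grasp_force: 53.6
```

Call:
carry_out --commands '[[[0,0,1,0,0,0],[0,0,1.5,0,0,0],[0,0,1.5,0,0,0]]]'

```text
time_s: 17.58
tool_pos: [0.5156, -0.2014, 0.0046]
tcp_rot: [179.8, 0.1, 89.4]
wrist_force: [-2.1, -1.3, 17.2]
width: 0.0383
grasp_force: 54.5
```

Call:
carry_out --commands '[[[0,0,-2,0,0,0],[0,0,-2,0,0,0],[0,0,-2,0,0,0],[0,0,-2,0,0,0]]]' --fingers 0.62

```text
time_s: 17.92
tool_pos: [0.5139, -0.2009, 0.0043]
tcp_rot: [-180.0, -0.0, 89.4]
wrist_force: [-0.3, 0.1, -0.2]
width: 0.053
grasp_force: 0.0
```

Call:
carry_out --commands '[[[0,0,-10,0,0,0],[0,0,-45,0,0,0],[0,0,-85,0,0,0],[0,0,-115,0,0,0],[0,0,-115,0,0,0],[0,0,-115,0,0,0]]]'

```text
time_s: 18.42
tool_pos: [0.5151, -0.2012, 0.1217]
tcp_rot: [179.8, 0.1, 89.4]
wrist_force: [-0.3, 0.2, -0.4]
width: 0.0528
grasp_force: 0.0
```

```bash
cat >> h.py <<'E'
def nested(c,guess,z=.036):
    """blank seen in its nest: keeps only bright pixels on the shuttle plate"""
    c=dict(c);im=np.array(c['img']).copy()
    a=[w2pix(c,[guess[0]+dx,guess[1]+dy,.036],True) for dx,dy in((-.031,-.055),(.031,-.055),(.031,.055),(-.031,.055))]
    m=np.zeros(im.shape[:2],np.uint8);cv2.fillConvexPoly(m,np.int32(np.round(a)),1)
    im[m==0]=0;c['img']=im
    return blank(c,guess,z)
E
python3 -c "
from h import *
s=robot.sense();t=s['tool_pos'];print(t)
w=snap('wrist')
print(nested(w,(.514,-.204)))
n=dict(np.load('nest1.npz'))
print(nested(dict(cv2=0,**{k:v for k,v in w.items()}),(.514,-.204),.034))
cv2.imwrite('pics/n5.png',cv2.resize(w['img'][0:290,110:430],None,fx=2,fy=2,interpolation=cv2.INTER_CUBIC))"
```

```text
[ 0.51508736 -0.20117635  0.12172326]
[ 513.9 -204.2  110.4   61.8   90.1]
[ 513.9 -204.8  111.3   62.3   90.1]
```

View pics/n5.png

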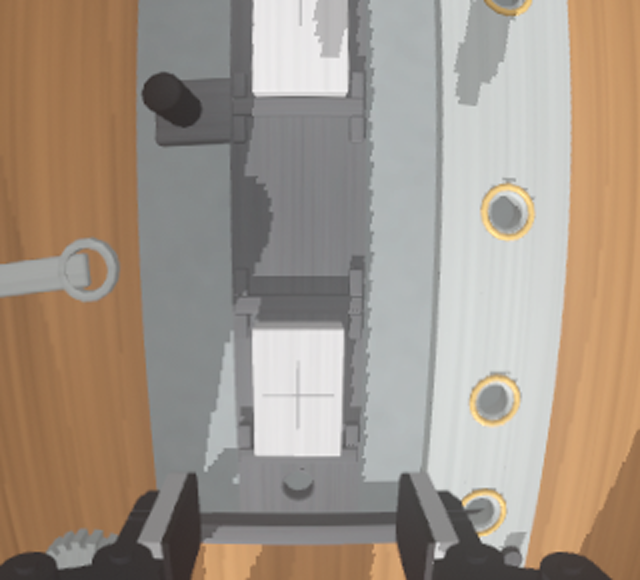

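n5 shows both blanks seated between stops and ribs: the short cross is at (298,395), the knob top at about (166,90), the guides at (508,211) and (494,400) and the lock hole at (484,511). Next I grip the knob with the fingers on its ±y sides (yaw 0).

Run:
```python
from h import *
w=load('wrist')
W=lambda u,v,z:np.round(pix2w(w,110+u/2,v/2,z,True)*1000,1)[:2]
print('knob',W(165,89,.069),'base',W(186,108,.02),'mid',W(508,211,.052),'short',W(494,400,.052),'lock',W(484,511,.052),'short cross',W(298,395,.036))
print(rel([.465,-.08,.16],0))
```

```text
knob [469.3 -78.7] base [468.3 -78.1] mid [ 602.4 -124.2] short [ 601.3 -204.9] lock [ 602.8 -259.7] short cross [ 516.5 -206.8]
(array([120.6, -50.2, -40. ]), array([ 0.1, -0. , 89.4]))
```

Call:
carry_out --commands '[[[60,-25,-40,0,0,7],[120,-48,-40,0,0,14],[120,-48,-40,0,0,21],[120,-48,-40,0,0,28],[120,-48,-40,0,0,35],[120,-48,-40,0,0,42],[120,-48,-40,0,0,49],[120,-48,-40,0,0,56]]]' --fingers 0.5

```text
time_s: 19.13
tool_pos: [0.4661, -0.0803, 0.1583]
tcp_rot: [-179.9, 0.1, 33.1]
wrist_force: [0.6, 0.2, 0.9]
width: 0.0426
grasp_force: 0.0
```

```bash
python3 -c "
from h import *
s=robot.sense();print(s['tool_pos'],s['tcp_rot'],s['joints'],rel([.467,-.079,.10],0))"
```

```text
[ 0.46612042 -0.08029974  0.15828289] [-1.79890509e+02  1.25523685e-01  3.30840125e+01] [ 29.97501488  20.72775843 -31.58003264 112.11735863  13.76766953
  51.0014047  -65.63392324] (array([ 1.6, -0.5, 58.3]), array([-0.1,  0.2, 33.1]))
```

Call:
carry_out --commands '[[[1.5,0,0,0,0,7],[1.5,0,0,0,0,14],[1.5,0,10,0,0,21],[1.5,0,30,0,0,28],[1.5,0,60,0,0,33],[1.5,0,60,0,0,33],[1.5,0,60,0,0,33]]]'

```text
time_s: 19.72
tool_pos: [0.4666, -0.0792, 0.098]
tcp_rot: [-179.9, 0.3, 0.6]
wrist_force: [0.6, -0.4, -0.7]
width: 0.0424
grasp_force: 0.0
```

```bash
python3 -c "
from h import *
s=robot.sense();print(s['tool_pos'],s['tcp_rot'],s['joints'][6],rel([.467,-.079,.024],0))
w=snap('wrist');print(w2pix(w,[.467,-.079,.069],True))
cv2.imwrite('pics/k1.png',cv2.resize(w['img'][80:,100:420],None,fx=2,fy=2))"
```

```text
[ 0.46661333 -0.07919243  0.09800215] [-179.94915745    0.31644196    0.61950674] -97.00242703488398 (array([ 0.8, -0.1, 74. ]), array([-0. ,  0.3,  0.6]))
[259.7342906  214.56600102]
```

Call:
carry_out --commands '[[[0,0,30,0,0,0],[0,0,55,0,0,0],[0,0,72,0,0,0],[0,0,72,0,0,0],[0,0,72,0,0,0]]]'

```text
time_s: 20.18
tool_pos: [0.4688, -0.0796, 0.0281]
tcp_rot: [-180.0, 0.0, 0.5]
wrist_force: [-0.1, 0.0, 0.9]
width: 0.0425
grasp_force: 0.0
```

Call:
carry_out --commands '[[[0,0,0,0,0,0],[0,0,0,0,0,0],[0,0,0,0,0,0],[0,0,0,0,0,0],[0,0,0,0,0,0],[0,0,0,0,0,0]]]' --fingers 0.1 --newtons 40

```text
time_s: 20.68
tool_pos: [0.4697, -0.0799, 0.0291]
tcp_rot: [180.0, -0.2, 0.4]
wrist_force: [-1.6, -0.8, 5.1]
width: 0.014
grasp_force: 38.9
```

Call:
carry_out --commands '[[[15,0.3,0,0,0,0],[35,0.7,0,0,0,0],[55,1.1,0,0,0,0],[72,1.5,0,0,0,0],[78,1.6,0,0,0,0],[78,1.6,0,0,0,0]]]'

```text
time_s: 21.18
tool_pos: [0.5499, -0.0807, 0.0292]
tcp_rot: [180.0, -0.3, 0.4]
wrist_force: [3.8, 0.3, 4.7]
width: 0.0143
grasp_force: 40.1
```

Call:
carry_out --commands '[[[3,0,0,0,0,0],[6,0,0,0,0,0],[9,0,0,0,0,0],[9,0,0,0,0,0]]]'

```text
time_s: 21.52
tool_pos: [0.5545, -0.0807, 0.0291]
tcp_rot: [180.0, 0.1, 0.4]
wrist_force: [-6.2, 0.7, 12.7]
width: 0.0143
grasp_force: 41.1
```

Call:
carry_out --commands '[[[3,0,0,0,0,0],[3,0,0,0,0,0],[3,0,0,0,0,0]]]'

```text
time_s: 21.77
tool_pos: [0.5543, -0.0808, 0.029]
tcp_rot: [179.9, 0.4, 0.4]
wrist_force: [-13.7, 1.1, 19.9]
width: 0.0141
grasp_force: 41.8
```

Call:
carry_out --commands '[[[-3,0,0,0,0,0],[-3,0,0,0,0,0]]]'

```text
time_s: 21.93
tool_pos: [0.5545, -0.0808, 0.0291]
tcp_rot: [180.0, 0.0, 0.4]
wrist_force: [-4.5, 1.2, 11.1]
width: 0.0143
grasp_force: 40.7
```

Call:
carry_out --commands '[[[0,0,0,0,0,0],[0,0,0,0,0,0],[0,0,0,0,0,0],[0,0,-30,0,0,0],[0,0,-70,0,0,0],[0,0,-110,0,0,0],[0,0,-150,0,0,0],[0,0,-170,0,0,0]]]' --fingers 0.5

```text
time_s: 22.6
tool_pos: [0.5572, -0.0803, 0.2024]
tcp_rot: [180.0, -0.3, 0.4]
wrist_force: [0.5, 1.6, 0.0]
width: 0.0423
grasp_force: 0.0
```

```bash
python3 -c "
from h import *
s=robot.sense();print(s['tool_pos'],s['joints'],rel([.46,.33,.20],0))
w=snap('wrist','h1');np.savez('home.npz',**w)"
```

```text
[ 0.55723356 -0.0803367   0.20243704] [ 20.96591685  24.41344295 -22.72355692  96.36455933  10.54572025
  60.98906349 -94.58851143] (array([ -94.2, -411. ,    1.7]), array([ 0. , -0.3,  0.4]))
```

Call:
carry_out --commands '[[[-110,-330,0,0,0,0],[-110,-330,0,0,0,0],[-110,-330,0,0,0,0],[-110,-330,0,0,0,0],[-110,-330,0,0,0,0],[-110,-330,0,0,0,0],[-110,-330,0,0,0,0],[-110,-330,0,0,0,0]]]'

```text
time_s: 23.32
tool_pos: [0.4468, 0.2365, 0.1973]
tcp_rot: [180.0, -0.0, 0.4]
wrist_force: [0.6, 0.1, 0.2]
width: 0.0426
grasp_force: 0.0
```

```bash
python3 -c "
from h import *
s=robot.sense();print(s['tool_pos'],s['joints'],rel([.42,.418,.2],0))"
```

```text
[0.44680693 0.23645801 0.1973239 ] [ -10.71534045   20.35412968  -27.6410776   104.55829303   11.00656925
   57.73144405 -132.40012094] (array([ -25.6, -181.7,   -2.7]), array([ 0. , -0. ,  0.4]))
```

Call:
carry_out --commands '[[[-25,-182,-2,0,0,-7],[-25,-182,-2,0,0,-14],[-25,-182,-2,0,0,-20],[-25,-182,-2,0,0,-20],[-25,-182,-2,0,0,-20],[-25,-182,-2,0,0,-20],[-25,-182,-2,0,0,-20],[-25,-182,-2,0,0,-20]]]'

```text
time_s: 23.98
tool_pos: [0.422, 0.4154, 0.1989]
tcp_rot: [179.9, 0.0, 20.4]
wrist_force: [0.1, 0.4, 0.5]
width: 0.0428
grasp_force: 0.0
```

```bash
python3 -c "
from h import *
s=robot.sense();print(s['tool_pos'],s['tcp_rot'],s['joints'])
w=snap('wrist')
cv2.imwrite('pics/b1.png',cv2.resize(w['img'][0:300,90:410],None,fx=1.9,fy=1.9,interpolation=cv2.INTER_CUBIC))"
```

```text
[0.42195379 0.41540911 0.19890719] [1.79918786e+02 4.74179129e-02 2.03601510e+01] [ -26.44684606   28.77135377  -32.63868043   91.80441813   16.76531486
   64.45032446 -132.82299043]
```

View pics/b1.png

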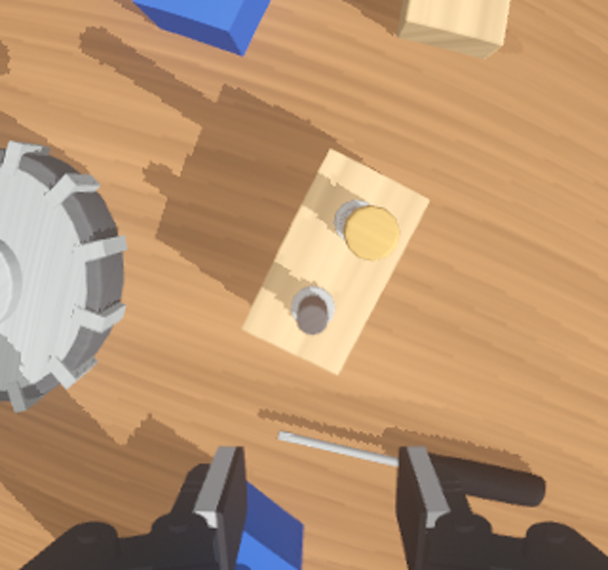

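b1 shows the brass cap at (371,233), the pin's top at (312,316), and block corners at (330,150), (429,200), (339,374) and (243,328). That was my last allowed picture, so from here I use numbers only.

Run:
```python
from h import *
w=load('wrist')
W=lambda u,v,z:np.round(pix2w(w,90+u/1.9,v/1.9,z,True)*1000,1)[:2]
P=np.array([W(*q,.06) for q in((330,150),(429,200),(339,374),(243,328))]);m=P.mean(0)
ax=(P[0]+P[1]-P[2]-P[3])/2;print(P.tolist(),m,np.linalg.norm(ax),np.degrees(np.arctan2(ax[1],ax[0])))
e=ax/np.linalg.norm(ax);print('punch hole',m+26*e,'pin hole',m-26*e)
print('cap',W(371,233,.156),'pin',W(312,316,.095))
```

```text
[[518.9, 446.5], [513.2, 387.6], [404.7, 398.2], [411.3, 457.8]] [462.025 422.525] 108.60342996425105 -5.786710991196824
punch hole [487.89250714 419.90353583] pin hole [436.15749286 425.14646417]
cap [487.7 420.7] pin [438.2 426.3]
```

Block corners, cap and pin top all agree: the pin is at (437,426), the punch at (488,420) and the block yaw is -5.8°. A vertical grip on the pin would bring the gripper body close to the punch cap. I'll turn half round to yaw 174 and tilt 15° away from the punch.

Call:
carry_out --commands '[[[0,0,-20,0,0,-7],[0,0,-20,0,0,-14],[0,0,-20,0,0,-21],[0,0,-20,0,0,-28],[0,0,-20,0,0,-35],[0,0,-20,0,0,-42],[0,0,-20,0,0,-49],[0,0,-20,0,0,-56]]]'

```text
time_s: 24.7
tool_pos: [0.4227, 0.4148, 0.2196]
tcp_rot: [179.9, 0.0, 76.6]
wrist_force: [0.1, -0.6, -0.0]
width: 0.0429
grasp_force: 0.0
```

Call:
carry_out --commands '[[[0,0,0,0,0,-7],[0,0,0,0,0,-14],[0,0,0,0,0,-21],[0,0,0,0,0,-28],[0,0,0,0,0,-35],[0,0,0,0,0,-42],[0,0,0,0,0,-49],[0,0,0,0,0,-56]]]'

```text
time_s: 25.37
tool_pos: [0.4228, 0.4148, 0.2195]
tcp_rot: [-180.0, 0.1, 132.6]
wrist_force: [-0.2, -0.1, 0.4]
width: 0.0426
grasp_force: 0.0
```

Call:
carry_out --commands '[[[0,0,0,0,0,-7],[0,0,0,0,0,-14],[0,0,0,0,0,-21],[0,0,0,0,0,-28],[0,0,0,0,0,-35],[0,0,0,0,0,-41.5],[0,0,0,0,0,-41.5]]]'

```text
time_s: 25.95
tool_pos: [0.4228, 0.4149, 0.2191]
tcp_rot: [-179.9, 0.0, 174.0]
wrist_force: [-0.1, -0.6, -0.7]
width: 0.0429
grasp_force: 0.0
```

```bash
cat >> h.py <<'E'
def grip(point,d,yaw,tilt=0,lift=0):
    """move to bring the spot d mm behind the TCP onto point (mm); tilt about tool y; prints shift and turn"""
    s=robot.sense();T=R.from_euler('xyz',s['tcp_rot'],degrees=True)
    G=R.from_euler('xyz',[180,0,yaw],degrees=True)*R.from_euler('y',tilt,degrees=True)
    tcp=np.array(point)+d*G.apply([0,0,1])+[0,0,lift]
    print('tcp',np.round(tcp,1),'now',np.round(s['tool_pos']*1000,1),'j',np.round(s['joints'],0),'rot',np.round(s['tcp_rot'],1),
      '\nshift',np.round(T.inv().apply(tcp-s['tool_pos']*1000),1),'turn',np.round((T.inv()*G).as_rotvec(degrees=True),1),
      'world-up in tool',np.round(T.inv().apply([0,0,1]),3))
E
python3 -c "
from h import *
grip([437.2,425.7,83],29,174.2,-15,90)"
```

```text
tcp [444.7 424.9 145. ] now [422.8 414.9 219.1] j [ -8.  41. -74.  90.  40.  80.  -1.] rot [-179.9    0.   174. ] 
shift [-20.7  12.4  74.1] turn [ -0.1 -15.   -0.1] world-up in tool [-0.    -0.001 -1.   ]
```

Call:
carry_out --commands '[[[-7,4,0,0,-7,0],[-20.7,12.4,0,0,-15,0],[-20.7,12.4,30,0,-15,0],[-20.7,12.4,74,0,-15,0],[-20.7,12.4,74,0,-15,0],[-20.7,12.4,74,0,-15,0]]]'

```text
time_s: 26.45
tool_pos: [0.4438, 0.4246, 0.1442]
tcp_rot: [-179.8, 14.9, 173.8]
wrist_force: [0.8, -0.2, 0.8]
width: 0.043
grasp_force: 0.0
```

```bash
python3 -c "
from h import *
grip([437.2,425.7,83],29,174.2,-15,0)"
```

```text
tcp [444.7 424.9  55. ] now [443.8 424.6 144.2] j [-16.  40. -65. 102.  56.  69. -17.] rot [-179.8   14.9  173.8] 
shift [22.2  0.8 86.4] turn [-0.3 -0.1 -0.4] world-up in tool [-0.258 -0.004 -0.966]
```

Call:
carry_out --commands '[[[7,0.3,29,0,0,0],[15,0.8,58,0,0,0],[20,0.8,78,0,0,0],[22.2,0.8,86.4,0,0,0],[22.2,0.8,86.4,0,0,0],[22.2,0.8,86.4,0,0,0]]]'

```text
time_s: 26.95
tool_pos: [0.4452, 0.4283, 0.058]
tcp_rot: [179.9, 15.0, 173.8]
wrist_force: [-0.3, 0.7, 0.5]
width: 0.0425
grasp_force: 0.0
```

Call:
carry_out --commands '[[[0,0,0,0,0,0],[0,0,0,0,0,0],[0,0,0,0,0,0],[0,0,0,0,0,0],[0,0,0,0,0,0]]]' --fingers 0.1 --newtons 50

```text
time_s: 27.37
tool_pos: [0.4451, 0.4274, 0.058]
tcp_rot: [180.0, 15.1, 173.9]
wrist_force: [-1.4, -3.2, 7.1]
width: 0.0139
grasp_force: 48.5
```

```bash
python3 -c "
from h import *
s=robot.sense();print(s['wrist_force'],s['width'])
grip([437.2,425.7,83],29,174.2,-15,70)"
```

```text
[-1.42129161 -3.22283065  7.0862349 ] 0.013875927209592992
tcp [444.7 424.9 125. ] now [445.1 427.4  58. ] j [-19.  46. -60. 107.  64.  62. -26.] rot [180.   15.1 173.9] 
shift [-17.4  -2.5 -64.7] turn [-0.1  0.1 -0.3] world-up in tool [-0.261  0.    -0.965]
```

Call:
carry_out --commands '[[[-5,0,-19,0,0,0],[-12,0,-45,0,0,0],[-21,0,-78,0,0,0],[-26,0,-97,0,0,0],[-26,0,-97,0,0,0],[-26,0,-97,0,0,0]]]'

```text
time_s: 27.87
tool_pos: [0.4448, 0.4281, 0.1585]
tcp_rot: [179.9, 15.1, 173.8]
wrist_force: [0.1, -0.3, -1.3]
width: 0.014
grasp_force: 48.6
```

```bash
python3 -c "
from h import *
s=robot.sense();print(s['wrist_force'],s['width'],s['grasp_force'])
grip([650,-235,83],29,174.2,-15,100)"
```

```text
[ 0.06371723 -0.30155841 -1.27089224] 0.013974756970987856 48.63211154937744
tcp [ 657.5 -235.8  155. ] now [444.8 428.1 158.5] j [-16.  39. -66. 101.  55.  69. -16.] rot [179.9  15.1 173.8] 
shift [-271.9 -637.5   75.5] turn [ 0.   0.1 -0.3] world-up in tool [-0.261  0.002 -0.965]
```

Call:
carry_out --commands '[[[-272,-637,74,0,0,0],[-272,-637,74,0,0,0],[-272,-637,74,0,0,0],[-272,-637,74,0,0,0],[-272,-637,74,0,0,0],[-272,-637,74,0,0,0],[-272,-637,74,0,0,0],[-272,-637,74,0,0,0]]]'

```text
time_s: 28.53
tool_pos: [0.5459, 0.1075, 0.1552]
tcp_rot: [-179.9, 14.9, 173.9]
wrist_force: [0.3, 0.4, -0.6]
width: 0.0138
grasp_force: 48.8
```

```bash
python3 -c "
from h import *
grip([650,-235,83],29,174.2,-15,100)"
```

```text
tcp [ 657.5 -235.8  155. ] now [545.9 107.5 155.2] j [ 30.  35. -74. 115.  56.  57.  13.] rot [-179.9   14.9  173.9] 
shift [-142.3 -329.5   38.4] turn [-0.1 -0.1 -0.3] world-up in tool [-0.258 -0.001 -0.966]
```

Call:
carry_out --commands '[[[-142,-330,38,0,0,0],[-142,-330,38,0,0,0],[-142,-330,38,0,0,0],[-142,-330,38,0,0,0],[-142,-330,38,0,0,0],[-142,-330,38,0,0,0],[-142,-330,38,0,0,0],[-142,-330,38,0,0,0]]]'

```text
time_s: 29.2
tool_pos: [0.6481, -0.2097, 0.1546]
tcp_rot: [-180.0, 14.9, 173.9]
wrist_force: [0.8, 1.6, -0.7]
width: 0.0136
grasp_force: 48.8
```

Call:
carry_out --commands '[[[-7,-17,2,0,0,0],[-7,-17,2,0,0,0],[-7,-17,2,0,0,0]]]'

```text
time_s: 29.45
tool_pos: [0.6533, -0.226, 0.1541]
tcp_rot: [179.9, 14.8, 173.7]
wrist_force: [-0.5, 1.7, -0.5]
width: 0.0135
grasp_force: 48.8
```

```bash
cat >> h.py <<'E'
def holes(c,z=.052):
    """brass-ringed holes: ellipse centres, px and world mm"""
    hsv=cv2.cvtColor(np.array(c['img']),cv2.COLOR_BGR2HSV);out=[]
    for n,g in(('long',(.6029,-.0292)),('mid',(.6024,-.1243)),('short',(.6017,-.2046)),('lock',(.6013,-.26))):
        u,v=w2pix(c,[*g,z],True)
        if not(14<u<498 and 14<v<370): continue
        u0,v0=int(u)-16,int(v)-16
        q=hsv[max(v0,0):v0+33,max(u0,0):u0+33];m=((q[...,0]>12)&(q[...,0]<32)&(q[...,1]>70)).astype(np.uint8)
        ys,xs=np.nonzero(m)
        if len(xs)<12: print(n,'no ring',len(xs));continue
        (x,y),(a,b),_=cv2.fitEllipse(cv2.convexHull(np.stack([xs,ys],1).astype(np.int32)))
        x+=max(u0,0);y+=max(v0,0)
        print(n,'px',round(x),round(y),'ring',round(a),round(b),'n',len(xs),'at',np.round(pix2w(c,x,y,z,True)[:2]*1000,1))
E
python3 -c "
from h import *
w=snap('wrist','l1');print(robot.sense()['tool_pos'],robot.sense()['tcp_rot']);holes(w);print('prev');holes(dict(np.load('home.npz')));holes(dict(np.load('jig.npz')))"
```

```text
[ 0.65345949 -0.22400908  0.15481638] [179.9208398   14.89313177 173.90516715]
long px 458 96 ring 18 23 n 158 at [602.8 -28.7]
mid px 369 94 ring 25 26 n 216 at [ 601.9 -124.3]
short px 276 99 ring 27 28 n 252 at [ 601.1 -204.8]
lock px 210 106 ring 28 30 n 252 at [ 600.6 -260.2]
prev
long px 212 133 ring 21 21 n 144 at [602.8 -28.9]
mid px 301 135 ring 21 21 n 139 at [ 602.  -124.4]
short px 371 138 ring 19 20 n 116 at [ 601.4 -204.8]
lock px 414 142 ring 18 21 n 111 at [ 600.9 -260.5]
long px 343 164 ring 15 15 n 71 at [602.8 -28.9]
mid px 342 229 ring 16 29 n 60 at [ 611.1 -134.2]
short px 332 268 ring 11 13 n 47 at [ 601.4 -204.8]
lock px 329 305 ring 29 38 n 115 at [ 605.1 -287.4]
```

```bash
python3 -c "
from h import *
grip([601.2,-260.3,83],29,174.2,-15,50)"
```

```text
tcp [ 608.7 -261.1  105. ] now [ 653.5 -224.   154.8] j [ 58.  48. -75.  96.  56.  63.  54.] rot [179.9  14.9 173.9] 
shift [ 52.  -41.6  37.7] turn [ 0.  -0.1 -0.3] world-up in tool [-0.257  0.001 -0.966]
```

Call:
carry_out --commands '[[[20,-20,-5,0,0,0],[39,-41.6,-10.6,0,0,0],[52,-41.6,37.7,0,0,0],[52,-41.6,37.7,0,0,0],[52,-41.6,37.7,0,0,0],[52,-41.6,37.7,0,0,0],[52,-41.6,37.7,0,0,0]]]'

```text
time_s: 30.08
tool_pos: [0.6113, -0.2595, 0.1081]
tcp_rot: [180.0, 15.1, 174.1]
wrist_force: [-0.3, 0.0, -0.0]
width: 0.0137
grasp_force: 48.8
```

```bash
python3 -c "
from h import *
grip([601.2,-260.3,83],29,174.2,-15,30)"
```

```text
tcp [ 608.7 -261.1   85. ] now [ 611.3 -259.5  108.1] j [ 63.  49. -74. 103.  60.  57.  54.] rot [180.   15.1 174.1] 
shift [ 8.4 -1.8 21.7] turn [ 0.   0.1 -0.1] world-up in tool [-0.261  0.001 -0.965]
```

Call:
carry_out --commands '[[[2.5,-1.8,0,0,0,0],[2.5,-1.8,0,0,0,0],[2.5,-1.8,0,0,0,0]]]'

```text
time_s: 30.33
tool_pos: [0.6074, -0.2631, 0.1064]
tcp_rot: [-180.0, 15.1, 173.9]
wrist_force: [0.5, 0.0, -0.9]
width: 0.0134
grasp_force: 48.8
```

```bash
python3 -c "
from h import *
grip([601.2,-260.3,83],29,174.2,-15,30)"
```

```text
tcp [ 608.7 -261.1   85. ] now [ 607.4 -263.1  106.4] j [ 64.  49. -74. 103.  60.  57.  54.] rot [-180.    15.1  173.9] 
shift [ 4.6  2.2 20.9] turn [-0.1  0.1 -0.3] world-up in tool [-0.26  -0.    -0.966]
```

Call:
carry_out --commands '[[[0,0,0,0,0,0],[0,0,0,0,0,0],[0,0,0,0,0,0]]]'

```text
time_s: 30.58
tool_pos: [0.6071, -0.2634, 0.1058]
tcp_rot: [-180.0, 15.0, 173.9]
wrist_force: [-0.1, 0.7, -0.5]
width: 0.0139
grasp_force: 48.8
```

Call:
carry_out --commands '[[[0,0,0,0,0,0],[0,0,0,0,0,0],[0,0,0,0,0,0]]]'

```text
time_s: 30.83
tool_pos: [0.607, -0.2633, 0.1055]
tcp_rot: [180.0, 15.0, 173.9]
wrist_force: [0.7, -0.9, -1.6]
width: 0.0138
grasp_force: 48.8
```

Call:
carry_out --commands '[[[-1.4,2.4,0.4,0,0,0],[-1.4,2.4,0.4,0,0,0],[-1.4,2.4,0.4,0,0,0],[0,2.4,5.5,0,0,0],[1.2,2.4,10,0,0,0],[2.3,2.4,14,0,0,0],[2.3,2.4,14,0,0,0],[2.3,2.4,14,0,0,0]]]'

```text
time_s: 31.5
tool_pos: [0.6084, -0.261, 0.0909]
tcp_rot: [180.0, 15.0, 173.9]
wrist_force: [0.2, 0.3, -1.2]
width: 0.0136
grasp_force: 48.8
```

Call:
carry_out --commands '[[[0,0,0,0,0,0],[0,0,0,0,0,0]]]'

```text
time_s: 31.67
tool_pos: [0.6087, -0.261, 0.0916]
tcp_rot: [180.0, 15.0, 173.9]
wrist_force: [-0.9, 0.4, -1.3]
width: 0.0139
grasp_force: 48.8
```

Call:
carry_out --commands '[[[1.3,0,4.8,0,0,0],[2.6,0,9.7,0,0,0],[3.9,0,14.5,0,0,0],[5.2,0,19.3,0,0,0],[5.2,0,19.3,0,0,0],[5.2,0,19.3,0,0,0]]]'

```text
time_s: 32.17
tool_pos: [0.6084, -0.2609, 0.0708]
tcp_rot: [180.0, 14.9, 173.9]
wrist_force: [0.1, 0.7, -1.6]
width: 0.0136
grasp_force: 48.7
```

Call:
carry_out --commands '[[[1.2,0,4.5,0,0,0],[2.6,0,9.7,0,0,0],[3.9,0,14.5,0,0,0],[3.9,0,14.5,0,0,0],[3.9,0,14.5,0,0,0]]]'

```text
time_s: 32.58
tool_pos: [0.6084, -0.2609, 0.056]
tcp_rot: [180.0, 15.0, 173.9]
wrist_force: [0.8, 1.3, -0.4]
width: 0.0139
grasp_force: 48.5
```

Call:
carry_out --commands '[[[0.5,0,2,0,0,0],[1,0,4,0,0,0],[1,0,4,0,0,0]]]'

```text
time_s: 32.83
tool_pos: [0.6087, -0.261, 0.0521]
tcp_rot: [180.0, 15.0, 173.9]
wrist_force: [0.8, 1.0, -1.1]
width: 0.0137
grasp_force: 48.6
```

Call:
carry_out --commands '[[[0.3,0,1,0,0,0],[0.5,0,2,0,0,0],[0.5,0,2,0,0,0]]]'

```text
time_s: 33.08
tool_pos: [0.6088, -0.261, 0.0503]
tcp_rot: [180.0, 15.0, 173.9]
wrist_force: [1.4, 1.2, -0.6]
width: 0.0136
grasp_force: 48.7
```

Call:
carry_out --commands '[[[0.5,0,2,0,0,0],[0.5,0,2,0,0,0],[0.5,0,2,0,0,0]]]'

```text
time_s: 33.33
tool_pos: [0.6095, -0.2613, 0.05]
tcp_rot: [-179.9, 15.1, 173.9]
wrist_force: [-4.7, -0.5, 11.8]
width: 0.0135
grasp_force: 49.9
```

Call:
carry_out --commands '[[[0,0,0,0,0,0],[0,0,0,0,0,0],[0,0,0,0,0,0],[0,0,0,0,0,0]]]' --fingers 0.5

```text
time_s: 33.67
tool_pos: [0.6086, -0.2613, 0.048]
tcp_rot: [-180.0, 15.0, 173.9]
wrist_force: [0.8, -0.6, -0.6]
width: 0.0424
grasp_force: 0.0
```

```bash
python3 -c "
from h import *
s=robot.sense();print(s['wrist_force'],s['width'],s['tool_pos']);u=R.from_euler('xyz',s['tcp_rot'],degrees=True).inv().apply([0,0,1]);print(u*150)
w=snap('wrist');hsv=cv2.cvtColor(w['img'],cv2.COLOR_BGR2HSV)"
```

```text
[ 0.75800405 -0.64037319 -0.64600219] 0.0424416286944389 [ 0.60857009 -0.26127331  0.04796698]
[-3.87611039e+01 -1.39644831e-02 -1.44905406e+02]
```

Call:
carry_out --commands '[[[-10,0,-38,0,0,0],[-20,0,-75,0,0,0],[-30,0,-112,0,0,0],[-38,0,-145,0,0,0],[-38,0,-145,0,7,0],[-38,0,-145,0,15,0],[-38,0,-145,0,15,0]]]'

```text
time_s: 34.3
tool_pos: [0.6097, -0.2604, 0.199]
tcp_rot: [179.9, -0.3, 173.9]
wrist_force: [-1.4, 0.6, -0.5]
width: 0.0428
grasp_force: 0.0
```

Call:
carry_out --commands '[[[0,0,0,0,0,7],[0,0,0,0,0,14],[0,0,0,0,0,21],[0,0,0,0,0,28],[0,0,0,0,0,35],[0,0,0,0,0,42],[0,0,0,0,0,49],[0,0,0,0,0,56]]]'

```text
time_s: 34.97
tool_pos: [0.6077, -0.2609, 0.1973]
tcp_rot: [180.0, 0.0, 117.6]
wrist_force: [0.3, 0.6, 0.5]
width: 0.0428
grasp_force: 0.0
```

```bash
python3 -c "
from h import *
grip([487.8,420.3,200],0,90)"
```

```text
tcp [487.8 420.3 200. ] now [ 607.7 -260.9  197.3] j [ 51.  42. -59.  81.  36.  77.  18.] rot [180.    0.  117.6] 
shift [659.4 209.   -2.8] turn [ 0.   0.  27.6] world-up in tool [-0.     0.001 -1.   ]
```

Call:
carry_out --commands '[[[660,209,-3,0,0,7],[660,209,-3,0,0,14],[660,209,-3,0,0,21],[660,209,-3,0,0,27.6],[660,209,-3,0,0,27.6],[660,209,-3,0,0,27.6],[660,209,-3,0,0,27.6],[660,209,-3,0,0,27.6]]]'

```text
time_s: 35.63
tool_pos: [0.547, 0.0685, 0.199]
tcp_rot: [179.9, -0.0, 90.3]
wrist_force: [1.4, 0.4, 1.1]
width: 0.0428
grasp_force: 0.0
```

```bash
python3 -c "
from h import *
grip([487.8,370,200],0,90)"
```

```text
tcp [487.8 370.  200. ] now [547.   68.5 199. ] j [ 25.  30. -54.  98.  27.  66. -37.] rot [179.9  -0.   90.3] 
shift [301.8 -57.7  -1. ] turn [ 0.1 -0.   0.3] world-up in tool [ 0.     0.001 -1.   ]
```

Call:
carry_out --commands '[[[302,-58,-1,0,0,0],[302,-58,-1,0,0,0],[302,-58,-1,0,0,0],[302,-58,-1,0,0,0],[302,-58,-1,0,0,0],[302,-58,-1,0,0,0],[302,-58,-1,0,0,0],[302,-58,-1,0,0,0]]]'

```text
time_s: 36.3
tool_pos: [0.4848, 0.3751, 0.2004]
tcp_rot: [-180.0, -0.3, 90.7]
wrist_force: [-0.7, 0.1, -0.1]
width: 0.043
grasp_force: 0.0
```

Call:
carry_out --commands '[[[0,0,0,0,0,0],[0,0,0,0,0,0],[0,0,0,0,0,0]]]'

```text
time_s: 36.55
tool_pos: [0.4889, 0.3672, 0.1998]
tcp_rot: [180.0, 0.1, 90.3]
wrist_force: [-0.5, -0.2, -0.9]
width: 0.0428
grasp_force: 0.0
```

```bash
cat >> h.py <<'E'
def cap(c,g,z=.156):
    u,v=w2pix(c,[*g,z],True);print('expected px',np.round([u,v]))
    hsv=cv2.cvtColor(np.array(c['img']),cv2.COLOR_BGR2HSV)
    m=((hsv[...,0]>17)&(hsv[...,0]<32)&(hsv[...,1]>110)).astype(np.uint8)
    m=cv2.morphologyEx(m,cv2.MORPH_OPEN,np.ones((3,3)))
    for k in cv2.findContours(m,cv2.RETR_EXTERNAL,cv2.CHAIN_APPROX_NONE)[0]:
        if len(k)<20:continue
        (x,y),r=cv2.minEnclosingCircle(k)
        if np.hypot(x-u,y-v)<60: print('px',round(x),round(y),'r',round(r,1),'at',np.round(pix2w(c,x,y,z,True)[:2]*1000,1),'r mm',np.round(1000*np.linalg.norm(pix2w(c,x+r,y,z,True)-pix2w(c,x,y,z,True)),1))
E
python3 -c "
from h import *
w=snap('wrist','c1');cap(w,(.4878,.4203));i=w['img'];u,v=np.int32(w2pix(w,[.4878,.4203,.156],True));print(cv2.cvtColor(i,cv2.COLOR_BGR2HSV)[v,u-16:u+17:4].tolist())
grip([487.8,420.3,200],0,90)"
```

```text
expected px [256. 137.]
px 257 136 r 14.2 at [488.1 421. ] r mm 10.0
[[18, 82, 237], [20, 117, 237], [20, 118, 234], [20, 118, 235], [20, 117, 239], [20, 119, 234], [20, 120, 234], [20, 119, 232], [18, 83, 238]]
tcp [487.8 420.3 200. ] now [489.2 366.8 200. ] j [-10.  35. -51.  89.  28.  70. -65.] rot [1.80e+02 1.00e-01 9.02e+01] 
shift [53.5 -1.2 -0.1] turn [0.  0.1 0.2] world-up in tool [-0.001  0.    -1.   ]
```

Call:
carry_out --commands '[[[30,-1.2,0,0,0,0],[54,-1.2,0,0,0,0],[54,-1.2,0,0,0,0],[54,-1.2,25,0,0,0],[54,-1.2,60,0,0,0],[54,-1.2,90,0,0,0],[54,-1.2,105,0,0,0],[54,-1.2,105,0,0,0]]]'

```text
time_s: 37.27
tool_pos: [0.487, 0.4183, 0.0915]
tcp_rot: [-179.8, 0.3, 90.2]
wrist_force: [0.1, 0.0, -0.6]
width: 0.0425
grasp_force: 0.0
```

```bash
python3 -c "
from h import *
print(robot.sense()['wrist_force']);grip([488,420.7,90],0,90)"
```

```text
[ 0.09063334  0.04734515 -0.6122773 ]
tcp [488.  420.7  90. ] now [487.  418.3  91.5] j [-17.  43. -47.  91.  34.  62. -73.] rot [-179.8    0.3   90.2] 
shift [2.4 1.1 1.5] turn [-0.2  0.3  0.2] world-up in tool [-0.005 -0.004 -1.   ]
```

Call:
carry_out --commands '[[[1.5,0.5,2,0,0,0],[1.5,0.5,2,0,0,0],[1.5,0.5,2,0,0,0]]]'

```text
time_s: 37.52
tool_pos: [0.4883, 0.4246, 0.0952]
tcp_rot: [179.9, -0.1, 90.3]
wrist_force: [0.3, -1.2, 0.7]
width: 0.0425
grasp_force: 0.0
```

Call:
carry_out --commands '[[[0,0,0,0,0,0],[0,0,0,0,0,0],[0,0,0,0,0,0],[0,0,0,0,0,0],[0,0,0,0,0,0]]]' --fingers 0.1 --newtons 80

```text
time_s: 37.93
tool_pos: [0.4878, 0.4248, 0.0949]
tcp_rot: [179.9, -0.1, 90.3]
wrist_force: [-0.3, -0.3, 6.4]
width: 0.0187
grasp_force: 77.7
```

Call:
carry_out --commands '[[[0,0,0,0,0,0],[0,0,0,0,0,0],[0,0,0,0,0,0],[-3,0,3,0,0,0],[-3,0,6,0,0,0],[-3,0,8,0,0,0],[-3,0,8,0,0,0],[-3,0,8,0,0,0]]]' --fingers 0.5

```text
time_s: 38.6
tool_pos: [0.4874, 0.421, 0.0852]
tcp_rot: [-180.0, 0.0, 90.3]
wrist_force: [-0.8, 0.4, 0.2]
width: 0.0429
grasp_force: 0.0
```

Call:
carry_out --commands '[[[0,0,2,0,0,0],[0,0,4,0,0,0],[0,0,6,0,0,0],[0,0,6,0,0,0],[0,0,6,0,0,0]]]'

```text
time_s: 39.02
tool_pos: [0.4875, 0.421, 0.0794]
tcp_rot: [-180.0, 0.0, 90.3]
wrist_force: [-1.2, 0.3, -0.1]
width: 0.043
grasp_force: 0.0
```

Call:
carry_out --commands '[[[0,0,0,0,0,0],[0,0,0,0,0,0],[0,0,0,0,0,0],[0,0,0,0,0,0],[0,0,0,0,0,0]]]' --fingers 0.1 --newtons 80

```text
time_s: 39.43
tool_pos: [0.4874, 0.4212, 0.0798]
tcp_rot: [180.0, -0.0, 90.3]
wrist_force: [-1.2, -0.4, 2.3]
width: 0.0163
grasp_force: 77.8
```

Call:
carry_out --commands '[[[0,0,-20,0,0,0],[0,0,-55,0,0,0],[0,0,-90,0,0,0],[0,0,-100,0,0,0],[0,0,-100,0,0,0]]]'

```text
time_s: 39.85
tool_pos: [0.4883, 0.4227, 0.1828]
tcp_rot: [179.8, -0.2, 90.3]
wrist_force: [0.4, -0.5, -1.1]
width: 0.0168
grasp_force: 78.0
```

```bash
python3 -c "
from h import *
s=robot.sense();print(s['width'],s['grasp_force'],s['wrist_force']);grip([602.8,-28.4,130],0,90)"
```

```text
0.01683618706615075 78.02184283733368 [ 0.36369518 -0.46341544 -1.06869087]
tcp [602.8 -28.4 130. ] now [488.3 422.7 182.8] j [-16.  38. -50.  85.  30.  71. -69.] rot [179.8  -0.2  90.3] 
shift [-451.9  111.9   51.5] turn [ 0.2 -0.2  0.3] world-up in tool [ 0.004  0.004 -1.   ]
```

Call:
carry_out --commands '[[[-452,112,0,0,0,0],[-452,112,0,0,0,0],[-452,112,0,0,0,0],[-452,112,0,0,0,0],[-452,112,0,0,0,0],[-452,112,0,0,0,0],[-452,112,0,0,0,0],[-452,112,0,0,0,0]]]'

```text
time_s: 40.52
tool_pos: [0.5688, 0.0951, 0.1776]
tcp_rot: [-179.9, 0.0, 90.3]
wrist_force: [0.8, 0.7, -1.5]
width: 0.0164
grasp_force: 78.2
```

Call:
carry_out --commands '[[[-140,35,0,0,0,0],[-140,35,0,0,0,0],[-140,35,0,0,0,0],[-140,35,0,0,0,0],[-140,35,0,0,0,0],[-140,35,0,0,0,0]]]'

```text
time_s: 41.02
tool_pos: [0.6043, -0.044, 0.1772]
tcp_rot: [-179.8, -0.0, 90.1]
wrist_force: [0.1, 0.6, -1.8]
width: 0.0167
grasp_force: 78.3
```

```bash
python3 -c "
from h import *
grip([602.8,-28.4,118],0,90);w=snap('wrist');holes(w)"
```

```text
tcp [602.8 -28.4 118. ] now [604.3 -44.  177.2] j [ 32.  36. -53.  91.  30.  68. -27.] rot [-179.8   -0.    90.1] 
shift [15.6 -1.3 59.2] turn [-0.2 -0.   0.1] world-up in tool [ 0.    -0.003 -1.   ]
long px 257 165 ring 23 23 n 157 at [603.  -28.8]
mid no ring 0Traceback (most recent call last):
  File "<string>", line 3, in <module>
    grip([602.8,-28.4,118],0,90);w=snap('wrist');holes(w)
                                                 ~~~~~^^^
  File "h.py", line 71, in holes
    (x,y),(a,b),_=cv2.fitEllipse(cv2.convexHull(np.stack([xs,ys],1).astype(np.int32)))
                  ~~~~~~~~~~~~~~^^^^^^^^^^^^^^^^^^^^^^^^^^^^^^^^^^^^^^^^^^^^^^^^^^^^^^
cv2.error: OpenCV(4.12.0) /io/opencv/modules/imgproc/src/shapedescr.cpp:361: error: (-201:Incorrect size of input array) There should be at least 5 points to fit the ellipse in function 'fitEllipseNoDirect'
```

Call:
carry_out --commands '[[[14,-1.2,0,0,0,0],[14,-1.2,30,0,0,0],[14,-1.2,59,0,0,0],[14,-1.2,59,0,0,0],[14,-1.2,59,0,0,0],[14,-1.2,59,0,0,0],[14,-1.2,59,0,0,0]]]'

```text
time_s: 41.65
tool_pos: [0.6049, -0.0265, 0.1225]
tcp_rot: [179.9, -0.0, 90.4]
wrist_force: [0.2, 1.3, -2.1]
width: 0.0164
grasp_force: 78.4
```

```bash
python3 -c "
from h import *
grip([602.9,-28.4,118],0,90)"
```

```text
tcp [602.9 -28.4 118. ] now [604.9 -26.5 122.5] j [ 30.  39. -51.  96.  34.  62. -31.] rot [179.9  -0.   90.4] 
shift [-1.9 -2.   4.4] turn [ 0.1 -0.   0.4] world-up in tool [ 0.001  0.003 -1.   ]
```

Call:
carry_out --commands '[[[-1.8,-2,3,0,0,0],[-1.8,-2,3,0,0,0],[-1.8,-2,3,0,0,0],[-1.8,-2,3,0,0,0],[-1.8,-2,3,0,0,0]]]'

```text
time_s: 42.07
tool_pos: [0.602, -0.0297, 0.1178]
tcp_rot: [180.0, -0.0, 90.3]
wrist_force: [0.4, 0.0, -2.2]
width: 0.0163
grasp_force: 78.4
```

Call:
carry_out --commands '[[[1,0.8,0,0,0,0],[1,0.8,4,0,0,0],[1,0.8,10,0,0,0],[1,0.8,16,0,0,0],[1,0.8,22,0,0,0],[1,0.8,22,0,0,0],[1,0.8,22,0,0,0]]]'

```text
time_s: 42.65
tool_pos: [0.6023, -0.0287, 0.0949]
tcp_rot: [-179.9, -0.0, 90.3]
wrist_force: [-0.9, -0.3, -0.8]
width: 0.0164
grasp_force: 78.4
```

Call:
carry_out --commands '[[[0,0,4,0,0,0],[0,0,7,0,0,0],[0,0,9,0,0,0],[0,0,9,0,0,0]]]'

```text
time_s: 42.98
tool_pos: [0.603, -0.0285, 0.0866]
tcp_rot: [180.0, -0.0, 90.3]
wrist_force: [1.0, -1.0, 3.2]
width: 0.0165
grasp_force: 78.4
```

Call:
carry_out --commands '[[[0,0,2,0,0,0],[0,0,4,0,0,0],[0,0,5,0,0,0],[0,0,5,0,0,0]]]'

```text
time_s: 43.32
tool_pos: [0.6031, -0.0285, 0.0821]
tcp_rot: [179.9, 0.0, 90.3]
wrist_force: [-0.2, 0.5, 3.5]
width: 0.0165
grasp_force: 79.2
```

Call:
carry_out --commands '[[[0,0,2,0,0,0],[0,0,3,0,0,0],[0,0,3,0,0,0]]]'

```text
time_s: 43.57
tool_pos: [0.6034, -0.0283, 0.0805]
tcp_rot: [179.9, 0.0, 90.3]
wrist_force: [-2.5, -0.6, 16.2]
width: 0.0165
grasp_force: 80.4
```

Call:
carry_out --commands '[[[0,0,-15,0,0,0],[0,0,-35,0,0,0],[0,0,-55,0,0,0],[-40,0,-55,0,0,0],[-80,-1,-55,0,0,0],[-120,-1.5,-55,0,0,0],[-160,-1.6,-55,0,0,0],[-176,-1.6,-55,0,0,0]]]'

```text
time_s: 44.23
tool_pos: [0.6005, -0.2129, 0.1322]
tcp_rot: [-179.9, 0.2, 89.9]
wrist_force: [-0.6, -0.8, -2.7]
width: 0.0163
grasp_force: 78.4
```

Call:
carry_out --commands '[[[0,0,12,0,0,0],[0,0,12,0,0,0],[0,0,12,0,0,0],[0,0,12,0,0,0],[0,0,12,0,0,0]]]'

```text
time_s: 44.65
tool_pos: [0.6025, -0.2028, 0.1221]
tcp_rot: [180.0, -0.0, 90.5]
wrist_force: [0.8, 0.2, -1.3]
width: 0.0167
grasp_force: 78.4
```

```bash
python3 -c "
from h import *
grip([601.3,-204.4,118],0,90)"
```

```text
tcp [ 601.3 -204.4  118. ] now [ 602.5 -202.8  122.1] j [ 45.  42. -51.  91.  35.  65. -14.] rot [180.   -0.   90.5] 
shift [-1.6 -1.2  4.1] turn [ 0.  -0.   0.5] world-up in tool [ 0.     0.001 -1.   ]
```

Call:
carry_out --commands '[[[-1.3,-1,4,0,0,0],[-1.3,-1,4,0,0,0],[-1.3,-1,4,0,0,0],[-1.3,-1,4,0,0,0],[-1.3,-1,4,0,0,0]]]'

```text
time_s: 45.07
tool_pos: [0.6011, -0.2059, 0.1177]
tcp_rot: [180.0, 0.0, 90.3]
wrist_force: [0.2, 0.2, -2.0]
width: 0.0167
grasp_force: 78.4
```

Call:
carry_out --commands '[[[1.2,0.2,0,0,0,0],[1.2,0.2,4,0,0,0],[1.2,0.2,10,0,0,0],[1.2,0.2,16,0,0,0],[1.2,0.2,22,0,0,0],[1.2,0.2,22,0,0,0],[1.2,0.2,22,0,0,0]]]'

```text
time_s: 45.65
tool_pos: [0.6009, -0.2047, 0.0948]
tcp_rot: [-179.9, -0.0, 90.3]
wrist_force: [0.1, 0.4, -1.9]
width: 0.0163
grasp_force: 78.4
```

Call:
carry_out --commands '[[[0,0,4,0,0,0],[0,0,7,0,0,0],[0,0,9,0,0,0],[0,0,11,0,0,0],[0,0,13,0,0,0],[0,0,13,0,0,0]]]'

```text
time_s: 46.15
tool_pos: [0.6018, -0.2047, 0.0835]
tcp_rot: [179.9, 0.0, 90.3]
wrist_force: [-1.6, 0.6, 8.4]
width: 0.0165
grasp_force: 79.5
```

Call:
carry_out --commands '[[[0,0,2,0,0,0],[0,0,3.5,0,0,0],[0,0,3.5,0,0,0]]]'

```text
time_s: 46.4
tool_pos: [0.602, -0.2047, 0.0809]
tcp_rot: [179.9, 0.1, 90.3]
wrist_force: [-3.5, 0.6, 11.4]
width: 0.0164
grasp_force: 80.2
```

Call:
carry_out --commands '[[[0,0,2.5,0,0,0],[0,0,2.5,0,0,0],[0,0,2.5,0,0,0]]]'

```text
time_s: 46.65
tool_pos: [0.6024, -0.2046, 0.0801]
tcp_rot: [179.8, 0.1, 90.3]
wrist_force: [-6.0, -0.6, 23.1]
width: 0.0164
grasp_force: 81.2
```

Call:
carry_out --commands '[[[0,0,-15,0,0,0],[0,0,-35,0,0,0],[0,0,-75,0,0,0],[0,0,-100,0,0,0],[0,0,-105,0,0,0],[0,0,-105,0,0,0]]]'

```text
time_s: 47.15
tool_pos: [0.6023, -0.2047, 0.1835]
tcp_rot: [179.8, 0.1, 90.3]
wrist_force: [1.5, 0.1, -2.3]
width: 0.0165
grasp_force: 78.4
```

```bash
python3 -c "
from h import *
grip([487.6,420.8,180],0,90)"
```

```text
tcp [487.6 420.8 180. ] now [ 602.3 -204.7  183.5] j [ 46.  38. -53.  86.  32.  71. -11.] rot [1.798e+02 1.000e-01 9.030e+01] 
shift [ 626.1 -111.4    2.4] turn [0.2 0.1 0.3] world-up in tool [-0.001  0.003 -1.   ]
```

Call:
carry_out --commands '[[[35,-6,0,0,0,0],[75,-13,0,0,0,0],[115,-20,0,0,0,0],[155,-27,0,0,0,0],[195,-34,0,0,0,0],[230,-41,0,0,0,0],[250,-44.5,0,0,0,0],[250,-44.5,0,0,0,0]]]'

```text
time_s: 47.82
tool_pos: [0.5531, 0.0511, 0.1807]
tcp_rot: [-179.9, -0.1, 90.8]
wrist_force: [0.8, 0.3, -1.5]
width: 0.0164
grasp_force: 78.4
```

Call:
carry_out --commands '[[[35,-6,0,0,0,0],[75,-13,0,0,0,0],[115,-20,0,0,0,0],[155,-27,0,0,0,0],[195,-34,0,0,0,0],[230,-41,0,0,0,0],[250,-44.5,0,0,0,0],[250,-44.5,0,0,0,0]]]'

```text
time_s: 48.48
tool_pos: [0.5067, 0.3, 0.1804]
tcp_rot: [-179.9, -0.2, 90.7]
wrist_force: [-0.3, -0.1, -0.7]
width: 0.0165
grasp_force: 78.4
```

Call:
carry_out --commands '[[[35,-6,0,0,0,0],[75,-13,10,0,0,0],[110,-19,30,0,0,0],[126,-22,50,0,0,0],[126,-22,60,0,0,0],[126,-22,60,0,0,0],[126,-22,60,0,0,0],[126,-22,60,0,0,0]]]'

```text
time_s: 49.15
tool_pos: [0.4883, 0.4187, 0.1217]
tcp_rot: [180.0, 0.1, 90.2]
wrist_force: [-0.3, 0.0, -1.6]
width: 0.0167
grasp_force: 78.4
```

Call:
carry_out --commands '[[[0,0,0,0,0,0],[0,0,0,0,0,0],[0,0,0,0,0,0],[0,0,0,0,0,0],[0,0,0,0,0,0]]]'

```text
time_s: 49.57
tool_pos: [0.4871, 0.4205, 0.122]
tcp_rot: [180.0, -0.0, 90.3]
wrist_force: [0.8, 0.1, -1.6]
width: 0.0165
grasp_force: 78.4
```

```bash
cat >> h.py <<'E'
def plan(wps,start=None):
    """wps: (spot mm, d, yaw, tilt); prints per-segment shift and turn, each in the frame at the segment's start"""
    s=robot.sense();T=R.from_euler('xyz',s['tcp_rot'],degrees=True);p=s['tool_pos']*1000
    if start: T=R.from_euler('xyz',[180,0,start[2]],degrees=True)*R.from_euler('y',start[3],degrees=True);p=np.array(start[0])+start[1]*T.apply([0,0,1])
    for q,d,yaw,tilt in wps:
        G=R.from_euler('xyz',[180,0,yaw],degrees=True)*R.from_euler('y',tilt,degrees=True)
        t=np.array(q)+d*G.apply([0,0,1])
        print(np.round(T.inv().apply(t-p),1),np.round((T.inv()*G).as_rotvec(degrees=True),1),'dist',round(np.linalg.norm(t-p)))
        T,p=G,t
E
python3 -c "
from h import *
s=robot.sense();print(s['width'],s['wrist_force']);grip([487.8,420.9,118],0,90)"
```

```text
0.01649622025563893 [ 0.81694845  0.06503651 -1.59875912]
tcp [487.8 420.9 118. ] now [487.1 420.5 122. ] j [-16.  41. -48.  90.  33.  64. -72.] rot [180.   -0.   90.3] 
shift [0.4 0.7 4. ] turn [ 0.  -0.   0.3] world-up in tool [ 0.     0.001 -1.   ]
```

Call:
carry_out --commands '[[[0.4,0.6,5,0,0,0],[0.4,0.6,12,0,0,0],[0.4,0.6,20,0,0,0],[0.4,0.6,28,0,0,0],[0.4,0.6,36,0,0,0],[0.4,0.6,40,0,0,0],[0.4,0.6,40,0,0,0],[0.4,0.6,40,0,0,0]]]'

```text
time_s: 50.23
tool_pos: [0.4873, 0.4211, 0.0812]
tcp_rot: [-180.0, 0.0, 90.3]
wrist_force: [0.1, 0.4, -0.6]
width: 0.0165
grasp_force: 78.8
```

Call:
carry_out --commands '[[[0,0,1,0,0,0],[0,0,2,0,0,0],[0,0,3.5,0,0,0],[0,0,3.5,0,0,0]]]'

```text
time_s: 50.57
tool_pos: [0.4876, 0.4214, 0.0798]
tcp_rot: [179.9, -0.0, 90.3]
wrist_force: [-1.8, -2.3, 9.0]
width: 0.0163
grasp_force: 80.0
```

Call:
carry_out --commands '[[[0,0,0,0,0,0],[0,0,0,0,0,0],[0,0,0,0,0,0],[0,0,0,0,0,0]]]' --fingers 0.5

```text
time_s: 50.9
tool_pos: [0.4876, 0.4211, 0.078]
tcp_rot: [180.0, -0.0, 90.3]
wrist_force: [-0.5, -0.0, -0.2]
width: 0.043
grasp_force: 0.0
```

Call:
carry_out --commands '[[[0,0,-30,0,0,0],[0,0,-70,0,0,0],[0,0,-105,0,0,0],[0,0,-135,0,0,0],[-50,0,-135,0,0,0],[-50,0,-135,0,0,0],[-50,0,-135,0,0,0],[-50,0,-135,0,0,0]]]'

```text
time_s: 51.57
tool_pos: [0.4882, 0.3704, 0.213]
tcp_rot: [180.0, 0.0, 90.2]
wrist_force: [-1.3, 1.3, 0.3]
width: 0.0427
grasp_force: 0.0
```

```bash
python3 -c "
from h import *
w=snap('wrist','c2');cap(w,(.488,.4205))
s=robot.sense();print(s['tool_pos'],s['tcp_rot'])
P=[601.2,-260.3,83]
up=lambda z:[601.2,-260.3,z]
plan([([526,140,226],29,118,0),([564,-60,226],29,146,0),(up(186),29,174,-7),(up(106),29,174,-15),(up(75),29,174,-15),(up(165),29,174,-15)])"
```

```text
expected px [258. 139.]
px 258 138 r 13.3 at [488.4 421.4] r mm 9.9
[0.48768119 0.37133797 0.21288179] [-1.79978330e+02 -2.04079339e-02  9.02977361e+01]
[-231.5   37.1   15.8] [ -0.   -0.  -27.7] dist 235
[-194.4  -60.3   -0. ] [ -0.   0. -28.] dist 204
[-146.  -143.6   39.8] [ -1.7  -6.9 -28. ] dist 209
[ 5.7 -0.  79.1] [-0. -8. -0.] dist 79
[ 8.  -0.  29.9] [0. 0. 0.] dist 31
[-23.3   0.  -86.9] [0. 0. 0.] dist 90
```

Call:
carry_out --commands '[[[-38,6,3,0,0,-6],[-78,12,6,0,0,-12],[-117,18,8,0,0,-18],[-156,25,11,0,0,-24],[-194,31,14,0,0,-27.7],[-231.5,37,16,0,0,-27.7],[-231.5,37,16,0,0,-27.7],[-231.5,37,16,0,0,-27.7]]]'

```text
time_s: 52.28
tool_pos: [0.5267, 0.1379, 0.1962]
tcp_rot: [-179.9, -0.1, 117.7]
wrist_force: [-0.5, 1.1, 0.1]
width: 0.0428
grasp_force: 0.0
```

Call:
carry_out --commands '[[[-35,-11,0,0,0,-6],[-72,-22,0,0,0,-12],[-108,-33,0,0,0,-18],[-145,-45,0,0,0,-24],[-194.4,-60.3,0,0,0,-28],[-194.4,-60.3,0,0,0,-28],[-194.4,-60.3,0,0,0,-28]]]'

```text
time_s: 52.87
tool_pos: [0.5651, -0.0624, 0.196]
tcp_rot: [180.0, -0.1, 145.7]
wrist_force: [0.5, 0.3, 0.9]
width: 0.0429
grasp_force: 0.0
```

Call:
carry_out --commands '[[[-25,-24,6,-0.3,-1.2,-5],[-50,-49,13,-0.6,-2.4,-10],[-75,-74,20,-0.9,-3.6,-15],[-100,-98,27,-1.2,-4.8,-20],[-125,-123,34,-1.5,-6,-25],[-146,-143.6,39.8,-1.7,-6.9,-28],[-146,-143.6,39.8,-1.7,-6.9,-28],[-146,-143.6,39.8,-1.7,-6.9,-28]]]'

```text
time_s: 53.53
tool_pos: [0.6055, -0.2596, 0.1565]
tcp_rot: [179.9, 7.0, 173.9]
wrist_force: [0.1, 0.5, 0.4]
width: 0.0427
grasp_force: 0.0
```

Call:
carry_out --commands '[[[0,0,0,0,-4,0],[0,0,0,0,-8,0],[0,0,0,0,-8,0],[1.5,0,20,0,-8,0],[4,0,55,0,-8,0],[5.7,0,79.1,0,-8,0],[5.7,0,79.1,0,-8,0],[5.7,0,79.1,0,-8,0]]]'

```text
time_s: 54.2
tool_pos: [0.6095, -0.2587, 0.0782]
tcp_rot: [179.9, 14.9, 174.2]
wrist_force: [0.6, 0.6, 0.7]
width: 0.0429
grasp_force: 0.0
```

```bash
python3 -c "
from h import *
s=robot.sense();print(s['wrist_force']);grip([601.2,-260.3,78],29,174.2,-15)"
```

```text
[0.55124884 0.56201528 0.70758869]
tcp [ 608.7 -261.1   50. ] now [ 609.5 -258.7   78.2] j [ 63.  51. -72. 105.  63.  55.  52.] rot [179.9  14.9 174.2] 
shift [ 7.9 -2.4 27.1] turn [ 0.1 -0.1 -0. ] world-up in tool [-0.258  0.001 -0.966]
```

Call:
carry_out --commands '[[[2,-2,8,0,0,0],[4.5,-2,17,0,0,0],[7.5,-2,27,0,0,0],[7.5,-2,27,0,0,0],[7.5,-2,27,0,0,0],[7.5,-2,27,0,0,0]]]'

```text
time_s: 54.7
tool_pos: [0.6085, -0.2633, 0.0503]
tcp_rot: [-180.0, 15.1, 174.0]
wrist_force: [0.1, 0.4, -0.0]
width: 0.0427
grasp_force: 0.0
```

Call:
carry_out --commands '[[[0,0,0,0,0,0],[0,0,0,0,0,0],[0,0,0,0,0,0],[0,0,0,0,0,0],[0,0,0,0,0,0]]]' --fingers 0.1 --newtons 50

```text
time_s: 55.12
tool_pos: [0.6087, -0.2632, 0.0506]
tcp_rot: [-180.0, 15.1, 174.1]
wrist_force: [-0.6, 0.7, 2.5]
width: 0.0137
grasp_force: 48.7
```

Call:
carry_out --commands '[[[-3,0,-10,0,0,0],[-7,0,-25,0,0,0],[-12,0,-45,0,0,0],[-20,0,-75,0,0,0],[-28.4,0,-106,0,0,0],[-28.4,0,-106,0,0,0],[-28.4,0,-106,0,0,0],[-28.4,0,-106,0,0,0]]]'

```text
time_s: 55.78
tool_pos: [0.6077, -0.2636, 0.1596]
tcp_rot: [-179.9, 15.0, 174.0]
wrist_force: [0.2, -0.4, -1.5]
width: 0.0137
grasp_force: 48.8
```

```bash
python3 -c "
from h import *
s=robot.sense();print(s['width'],s['grasp_force'],s['tool_pos'],s['tcp_rot'])
plan([([570,-60,188],29,174,-15),([515,150,188],29,174,-15),([450,370,188],29,174,-15),([437,425.5,188],29,174,-15),([437,425.5,138],29,174,-15)])"
```

```text
0.013657725618635685 48.82681488990784 [ 0.60774369 -0.26362368  0.1595762 ] [-179.92979523   14.98866553  174.0411069 ]
[ 49.3 198.6 -13.9] [-0.1 -0.   0. ] dist 205
[ 74.  203.1 -19.8] [0. 0. 0.] dist 217
[ 84.7 212.  -22.7] [0. 0. 0.] dist 229
[18.1 53.8 -4.8] [0. 0. 0.] dist 57
[12.9 -0.  48.3] [0. 0. 0.] dist 50
```

Call:
carry_out --commands '[[[9,36,-2.5,0,0,0],[18,74,-5,0,0,0],[27,111,-7.7,0,0,0],[37,149,-10.4,0,0,0],[45,182,-12.7,0,0,0],[49.3,198.6,-13.9,0,0,0],[49.3,198.6,-13.9,0,0,0],[49.3,198.6,-13.9,0,0,0]]]'

```text
time_s: 56.45
tool_pos: [0.5773, -0.0597, 0.1595]
tcp_rot: [-179.9, 14.9, 174.2]
wrist_force: [1.2, -0.9, -0.9]
width: 0.0136
grasp_force: 48.9
```

Call:
carry_out --commands '[[[13,36,-3.5,0,0,0],[27,74,-7.2,0,0,0],[40,111,-10.8,0,0,0],[54,149,-14.5,0,0,0],[66,182,-17.7,0,0,0],[74,203.1,-19.8,0,0,0],[74,203.1,-19.8,0,0,0],[74,203.1,-19.8,0,0,0]]]'

```text
time_s: 57.12
tool_pos: [0.5229, 0.1495, 0.1596]
tcp_rot: [-179.9, 15.0, 174.1]
wrist_force: [0.5, -0.7, -1.0]
width: 0.0136
grasp_force: 49.0
```

Call:
carry_out --commands '[[[14,36,-3.8,0,0,0],[29,74,-7.8,0,0,0],[44,111,-11.8,0,0,0],[59,149,-15.9,0,0,0],[75,187,-20,0,0,0],[84.7,212,-22.7,0,0,0],[84.7,212,-22.7,0,0,0],[84.7,212,-22.7,0,0,0]]]'

```text
time_s: 57.78
tool_pos: [0.4582, 0.3691, 0.1591]
tcp_rot: [-179.9, 15.0, 174.1]
wrist_force: [0.1, -0.4, -1.2]
width: 0.0135
grasp_force: 49.1
```

Call:
carry_out --commands '[[[9,27,-2.4,0,0,0],[18.1,53.8,-4.8,0,0,0],[18.1,53.8,-4.8,0,0,0],[24,53.8,18,0,0,0],[30,53.8,39,0,0,0],[30,53.8,39,0,0,0],[30,53.8,39,0,0,0]]]'

```text
time_s: 58.37
tool_pos: [0.4461, 0.4218, 0.1134]
tcp_rot: [-179.8, 15.0, 173.9]
wrist_force: [1.3, 0.8, -0.9]
width: 0.014
grasp_force: 49.2
```

Call:
carry_out --commands '[[[0,0,0,0,0,0],[0,0,0,0,0,0],[0,0,0,0,0,0],[0,0,0,0,0,0],[0,0,0,0,0,0]]]'

```text
time_s: 58.78
tool_pos: [0.4447, 0.4251, 0.1153]
tcp_rot: [180.0, 15.1, 174.0]
wrist_force: [0.4, 0.9, -0.7]
width: 0.0138
grasp_force: 49.2
```

```bash
python3 -c "
from h import *
s=robot.sense();print(s['wrist_force'],s['width']);grip([437.2,426,87],29,174.1,-15,50)
plan([([437.2,426,137],29,174.1,-15),([437.2,426,117],29,174.1,-15),([437.2,426,86.5],29,174.1,-15)])"
```

```text
[ 0.39582284  0.85663416 -0.74581236] 0.013800969943479876
tcp [444.7 425.2 109. ] now [444.7 425.1 115.3] j [-17.  41. -62. 104.  58.  65. -19.] rot [180.   15.1 174. ] 
shift [1.7 0.1 6. ] turn [-0.   0.1 -0.1] world-up in tool [-0.26   0.    -0.966]
[1.7 0.1 6. ] [-0.   0.1 -0.1] dist 6
[ 5.2 -0.  19.3] [0. 0. 0.] dist 20
[ 7.9 -0.  29.5] [0. 0. 0.] dist 30
```

Call:
carry_out --commands '[[[1.3,0,4.8,0,0,0],[2.6,0,9.7,0,0,0],[3.9,0,14.5,0,0,0],[5.2,0,19.3,0,0,0],[5.2,0,19.3,0,0,0],[5.2,0,19.3,0,0,0]]]'

```text
time_s: 59.28
tool_pos: [0.4442, 0.4247, 0.094]
tcp_rot: [-179.9, 15.0, 174.1]
wrist_force: [-0.7, -0.8, -1.0]
width: 0.0137
grasp_force: 49.1
```

Call:
carry_out --commands '[[[1.3,0,4.8,0,0,0],[2.6,0,9.7,0,0,0],[3.9,0,14.5,0,0,0],[5.2,0,19.3,0,0,0],[6.5,0,24.1,0,0,0],[7.8,0,29,0,0,0],[8.6,0,32,0,0,0],[8.6,0,32,0,0,0]]]'

```text
time_s: 59.95
tool_pos: [0.4443, 0.4248, 0.0606]
tcp_rot: [-179.9, 15.0, 174.1]
wrist_force: [-0.9, -0.9, -1.2]
width: 0.0135
grasp_force: 49.2
```

Call:
carry_out --commands '[[[0.5,0,2,0,0,0],[1,0,4,0,0,0],[1,0,4,0,0,0],[1,0,4,0,0,0]]]'

```text
time_s: 60.28
tool_pos: [0.4446, 0.4251, 0.0584]
tcp_rot: [180.0, 15.1, 174.0]
wrist_force: [-2.0, -3.1, 7.6]
width: 0.014
grasp_force: 50.0
```

```bash
python3 -c "
from h import *
s=robot.sense();print(s['wrist_force'],s['width'],s['tool_pos'])
# after release: rise, untilt, then travel and turn to the knob (home at 553,-80.5), yaw 180
p=s['tool_pos']*1000
q=[437.2,426,p[2]+28]
plan([([437.2,426,210],29,174,-15),([470,220,210],29,178,-8),([510,20,200],29,180,0),([553,-80.5,135],29,180,0),([553,-80.5,55],29,180,0)])"
```

```text
[-1.98202089 -3.07039015  7.58029157] 0.01399961616437475 [0.44463043 0.42508736 0.05840818]
[-3.220e+01  1.000e-01 -1.193e+02] [0.  0.1 0. ] dist 124
[ -48.8 -201.2   13.8] [-0.8  7.  -3.9] dist 207
[ -41.1 -198.5   16.2] [-0.1  8.  -2. ] dist 203
[ -43.  -100.5   65. ] [0. 0. 0.] dist 127
[ 0. -0. 80.] [0. 0. 0.] dist 80
```

Call:
carry_out --commands '[[[0,0,0,0,0,0],[0,0,0,0,0,0],[0,0,0,0,0,0],[-9,0,-35,0,0,0],[-19,0,-72,0,0,0],[-29,0,-108,0,0,0],[-32.2,0,-119.3,0,0,0],[-32.2,0,-119.3,0,0,0]]]' --fingers 0.5

```text
time_s: 60.95
tool_pos: [0.4452, 0.427, 0.1848]
tcp_rot: [179.7, 15.2, 174.0]
wrist_force: [-0.4, 0.1, -0.3]
width: 0.0427
grasp_force: 0.0
```

Call:
carry_out --commands '[[[-9,-36,2.5,-0.1,1.2,-0.7],[-18,-73,5,-0.3,2.5,-1.4],[-27,-111,7.5,-0.4,4,-2.1],[-36,-149,10,-0.6,5.5,-3],[-44,-182,12.4,-0.8,7,-3.9],[-48.8,-201.2,13.8,-0.8,7,-3.9],[-48.8,-201.2,13.8,-0.8,7,-3.9]]]'

```text
time_s: 61.53
tool_pos: [0.4754, 0.2132, 0.178]
tcp_rot: [-179.7, 7.9, 177.6]
wrist_force: [0.4, -0.6, -0.7]
width: 0.0429
grasp_force: 0.0
```

Call:
carry_out --commands '[[[-7.5,-36,3,0,1.5,-0.4],[-15,-73,6,0,3,-0.8],[-23,-111,9,0,4.5,-1.2],[-31,-149,12,0,6,-1.6],[-38,-182,15,-0.1,8,-2],[-41.1,-198.5,16.2,-0.1,8,-2],[-41.1,-198.5,16.2,-0.1,8,-2]]]'

```text
time_s: 62.12
tool_pos: [0.511, 0.0152, 0.1679]
tcp_rot: [-179.9, -0.1, 179.6]
wrist_force: [-0.4, 0.2, -0.6]
width: 0.0424
grasp_force: 0.0
```

Call:
carry_out --commands '[[[-14,-34,10,0,0,0],[-28,-68,25,0,0,0],[-43,-100.5,45,0,0,0],[-43,-100.5,65,0,0,0],[-43,-100.5,65,0,0,0],[-43,-100.5,65,0,0,0],[-43,-100.5,65,0,0,0]]]'

```text
time_s: 62.7
tool_pos: [0.5535, -0.0782, 0.1063]
tcp_rot: [180.0, 0.1, -179.8]
wrist_force: [-0.3, 0.4, -0.0]
width: 0.0428
grasp_force: 0.0
```

```bash
python3 -c "
from h import *
grip([553,-80.7,57],29,180,0)"
```

```text
tcp [553.  -80.7  28. ] now [553.5 -78.2 106.3] j [ 46.  47. -73. 104.  49.  69.  47.] rot [ 1.800e+02  1.000e-01 -1.798e+02] 
shift [ 0.7 -2.5 78.3] turn [0.  0.1 0.2] world-up in tool [-0.002  0.    -1.   ]
```

Call:
carry_out --commands '[[[0.6,-2,25,0,0,0],[0.6,-2,50,0,0,0],[0.6,-2,70,0,0,0],[0.6,-2,78,0,0,0],[0.6,-2,78,0,0,0],[0.6,-2,78,0,0,0]]]'

```text
time_s: 63.2
tool_pos: [0.5535, -0.0817, 0.0286]
tcp_rot: [-180.0, 0.1, -179.9]
wrist_force: [-0.9, 0.6, -0.0]
width: 0.0427
grasp_force: 0.0
```

Call:
carry_out --commands '[[[0,0,0,0,0,0],[0,0,0,0,0,0],[0,0,0,0,0,0],[0,0,0,0,0,0],[0,0,0,0,0,0],[0,0,0,0,0,0]]]' --fingers 0.1 --newtons 40

```text
time_s: 63.7
tool_pos: [0.5538, -0.0808, 0.029]
tcp_rot: [179.9, 0.2, -179.9]
wrist_force: [-1.5, 5.2, 6.2]
width: 0.0145
grasp_force: 39.1
```

Call:
carry_out --commands '[[[10,0.1,0,0,0,0],[25,0.2,0,0,0,0],[42,0.4,0,0,0,0],[60,0.6,0,0,0,0],[77,0.7,0,0,0,0],[90,0.8,0,0,0,0],[96,0.9,0,0,0,0],[96,0.9,0,0,0,0]]]'

```text
time_s: 64.37
tool_pos: [0.4571, -0.0799, 0.0289]
tcp_rot: [179.9, 0.2, -179.9]
wrist_force: [-2.9, 6.4, 10.1]
width: 0.0142
grasp_force: 40.9
```

Call:
carry_out --commands '[[[2,0,0,0,0,0],[4,0,0,0,0,0],[5,0,0,0,0,0],[5,0,0,0,0,0],[5,0,0,0,0,0]]]'

```text
time_s: 64.78
tool_pos: [0.4543, -0.0798, 0.0289]
tcp_rot: [179.9, 0.3, -179.9]
wrist_force: [1.5, 5.8, 6.5]
width: 0.0138
grasp_force: 40.5
```

Call:
carry_out --commands '[[[2,0,0,0,0,0],[2,0,0,0,0,0],[2,0,0,0,0,0]]]'

```text
time_s: 65.03
tool_pos: [0.4539, -0.0798, 0.029]
tcp_rot: [179.8, 0.5, -179.9]
wrist_force: [6.5, 5.8, 1.4]
width: 0.0141
grasp_force: 40.0
```

Call:
carry_out --commands '[[[-2,0,0,0,0,0],[-2,0,0,0,0,0]]]'

```text
time_s: 65.2
tool_pos: [0.4541, -0.0798, 0.0289]
tcp_rot: [179.9, 0.3, -179.9]
wrist_force: [0.6, 5.7, 8.2]
width: 0.0142
grasp_force: 40.8
```

Call:
carry_out --commands '[[[0,0,0,0,0,0],[0,0,0,0,0,0],[0,0,0,0,0,0],[0,0,-30,0,0,0],[0,0,-70,0,0,0],[0,0,-110,0,0,0],[0,0,-150,0,0,0],[0,0,-180,0,0,0]]]' --fingers 0.5

```text
time_s: 65.87
tool_pos: [0.452, -0.0814, 0.21]
tcp_rot: [-180.0, 0.1, -180.0]
wrist_force: [0.9, -0.1, -0.2]
width: 0.0425
grasp_force: 0.0
```

Call:
carry_out --commands '[[[-35,0,0,0,0,0],[-75,0,0,0,0,0],[-110,0,0,0,0,0],[-130,0,0,0,0,0],[-130,0,0,0,0,0],[-130,0,0,0,0,0]]]'

```text
time_s: 66.37
tool_pos: [0.5819, -0.0816, 0.2066]
tcp_rot: [-180.0, -0.0, -180.0]
wrist_force: [0.1, -0.1, -0.8]
width: 0.0428
grasp_force: 0.0
```

Run:
```python
from h import *
w=snap('wrist','fin');s=robot.sense();print(s['tool_pos'],s['time_s'])
hsv=cv2.cvtColor(w['img'],cv2.COLOR_BGR2HSV)
m=((hsv[...,1]<40)&(hsv[...,2]>185)).astype(np.uint8)
m=cv2.morphologyEx(m,cv2.MORPH_CLOSE,np.ones((3,3)))
for k in cv2.findContours(m,cv2.RETR_EXTERNAL,cv2.CHAIN_APPROX_NONE)[0]:
    if cv2.contourArea(k)<400: continue
    P=np.array([pix2w(w,*p[0],.036,True)[:2] for p in k],np.float32)*1000
    print(np.round(cv2.minAreaRect(P)[0],1),np.round(cv2.minAreaRect(P)[1],1))
print('nests at',[np.round([x-100,y+.9],1) for x,y in((602.8,-28.8),(601.3,-204.8))])
```

```text
[ 0.58107638 -0.08163202  0.20677902] 66.4167
[847.2 362.6] [483.5 142.1]
[ 603.1 -126.3] [355.1  66.3]
[510.6 -30.1] [89.5 26.3]
[ 496.6 -447.3] [45.1 74.3]
[ 500.9 -206.3] [59.6 39.8]
nests at [array([502.8, -27.9]), array([ 501.3, -203.9])]
```

```bash
python3 -c "
from bench import robot
print(robot.hand_in())"
```

```text
the job is handed in; nothing more can be done
None
```

I handed the job in at about 66 s. The long and short blanks (the mid one was absent) were punched in their nests, the punch and lock pin are back in the tool block, and the shuttle is drawn out to its stop; `hand_in` returned no verdict.

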